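# Lock out the wheel tracker and ballast its loading carriage

## Robot

A 6-joint arm with a two-finger parallel gripper is mounted at the origin on the work surface. World frame = base frame: x ahead of the robot, y to its left, z up, the work surface at z = 0. Lengths are in m, angles in rad, forces in N, time in s.
With the tool pointing down it reaches from about 0.35 to 0.975 m from the base axis. Payload 4.9 kg.
Tool frame: the origin (TCP) lies on the centre line of the jaws, within the pads' length; the fingertips stand 25 mm ahead of it and the grasp point (between the pads) lies 6 mm ahead of it; z points along the fingers, y is the line along which they close (so a half turn about z gives the same grasp; the last joint's range is limited). The gripper opens to 85 mm and grips with 20 to 120 N. Pads are 22 mm wide; open, the fingers measure 114 mm over their backs; the gripper's body (76 mm by 85 mm) begins 54 mm behind the grasp point. The pads swing forward as they close: fully open they stand 13 mm farther back than shut.
Start: joints at [-1.425, 0.053, 1.613, -0, 1.476, -0.119], TCP at [0.164, -0.603, 0.256] pointing down, gripper open.
Joint ranges: [-3.01, 3.01], [-1.01, 2.22], [0.06, 2.58], [-1.02, 4.17], [0.09, 2.62], [-3.14, 3.14]. Speed limits (rad/s): [2.57, 2.57, 3.14, 3.14, 3.14, 3.14].

## Interface

Orientations are given as a unit quaternion [w, x, y, z].
In Python, from plant import state, grab_frame, get_calibration, job gives the robot as it stands. The module is installed in compiled form; this text tells all that it offers.
- The arm moves only by the tool move_arm, never from a script. Its argument "targets" is a list that holds one entry, the list of rows, each a list of 5 numbers: the opening in per cent of the stroke, from 0 (shut) to 100 (fully open), then the shift along the tool's x, y, z as a fraction of full scale, then the turn about the tool's z as a fraction of full scale. A call has 1 to 5 rows; each row shifts and turns the commanded pose from where the row before left it, along the tool's axes as they then stand; what a row does not reach is not made up. Full scale, the value 1, is 0.6 m for a shift and 6 degrees for a turn. A row lasts 1/12 s, in which the tool goes at most 41.7 mm and 7.16 degrees, less where a joint would pass 70% of its speed; a pose out of reach is approached as far as the arm can. A call with a number of a shift or a turn outside -1 to 1 is refused whole. A call with a gripper value outside its range is refused whole. The fingers move at their own pace and stop on an object; the grip force is fixed at half the most. Time passes only in rows, so rows that do not move let the fingers close. It gives the time, the measured TCP pose, the force, the opening and the grip force at its end, in the units of the state.
- state(): the state, without advancing time (a new reading comes with each control period).
- grab_frame(name): name is "scene" or "top" or "wrist"; returns the picture (400x640x3 uint8, red, green, blue); there is no depth.
- get_calibration(name): a dict with "vertical_fov" (degrees; the focal length in pixels is half the picture's height over the tangent of half this angle, whatever the lens; pixels are square), "cx", "cy" (the principal point, pixels), "R" (3x3) and "t" (3): a world point X has camera coordinates R X + t. Camera axes: x right, y down, z forward; pixel columns grow to the right and rows downward; lengths in m; the calibration is good to about 2 mm. A picture is of the moment at which its call begins: read the wrist's pose just before it. get_calibration takes no time and is no camera call; for the wrist camera it gives the pose at the moment of the call.
- job.job_done(): hands the job in; it is judged then, once.
The state is a dict: "time": time; "joint_pos": joint angles; "joint_vel": joint speeds; "joint_efforts": joint torques, N m; "tool_pos": TCP position; "tool_rot": TCP orientation; "contact_force": force on the tool from outside, world axes, zero at the start; "ft_torque": the same for the moment, N m; "gripper_width": opening from 0.0 (shut) to 1.0 (fully open); "grasp_force": force on a finger pad.
Only numpy, scipy, OpenCV 4.12 (cv2) and the standard library are available. Lean on these libraries where they do the work, as an engineer would, in place of code of your own. Each camera call takes 0.05 s, during which the arm holds its last target. There are 200 camera calls.

## Task

Before you touch any of the carriage's parts, make the tester safe: turn the isolator's black rotary handle a quarter turn counter-clockwise all the way to off, then swing its steel lockout hasp fully out. Then lift the aluminium keeper bar off the carriage's two pins, thread every steel ballast plate lying on the bench (two to four of them) flat down over both pins, and put the keeper bar back over the pins on top of the stack, grip block up. Leave the isolator off with the hasp out and leave the other things on the bench where they are.

Things in the scene. Friction and masses are not known exactly. Their poses are not given: they have to be found in the camera images.
- isolator: Fixed grey enclosure, 120 (x) x 160 (y) x 70 mm high, on the bench; origin at the centre of its underside, z up, turned by its yaw. On its top: the rotary handle, centred 30 mm to its +y, and the hasp towards its -y side.
- handle (a joint): Angle of the rotary handle, rad, about a vertical axis, growing counter-clockwise seen from above. 0 = on (bar along the enclosure's x), 1.571 = off, its stop (bar along the enclosure's y). Starts between 0 and 0.35. Stays where left; turning takes about 0.12 N m.
- handle_grip (a point): Middle of the handle's grip, on its axis, 93 mm above the bench. The grip is a black bar 68 long x 16 wide x 30 mm high (from 78 to 108 mm above the bench); this point's x axis runs along the bar. On a black disc 60 mm across, 8 mm high.
- hasp (a joint): Angle of the lockout hasp, rad, about a vertical pivot, growing counter-clockwise seen from above. 0 = parked on the enclosure's top, pointing to the enclosure's -x; 1.571 = its stop, fully out, standing out past the enclosure's -y side. Starts between 0 and 0.2. Stays where left; about 0.04 N m (1 N at the lug).
- hasp_lug (a point): On the axis of the hasp's upright round steel finger lug, 12 mm diameter, 28 mm high (from 74 to 102 mm above the bench), 50 mm from the pivot; this point is 90 mm above the bench. The hasp is a flat steel strip 18 mm wide ending in a padlock eye 90 mm from the pivot.
- hasp_pivot (a point): Point on the hasp's pivot axis, 90 mm above the bench, at x +45, y -60 mm of the enclosure.
- carriage: Fixed black steel deck, 110 (x) x 150 (y) x 30 mm high; origin at the centre of its underside, z up. Two upright steel pins, 10 mm diameter, stand on it at y = +40 and -40 mm, 58 mm tall above the deck, the top 10 mm tapering to 4 mm.
- deck_mid (a point): Centre of the deck's top face, 30 mm above the bench, midway between the two pins' feet.
- keeper: Aluminium keeper bar: 26 (x) x 112 (y) x 8 mm (z) with two through holes of 12 mm at y = +40 and -40 mm and an upright grip block 14 (x) x 36 (y) x 26 mm high on the middle of its top (from 8 to 34 mm above the underside). 0.14 kg. Origin at the centre of its underside. Starts over the pins, flat on the deck.
- mat: Fixed rubber mat, 80 (x) x 150 (y) x 3 mm, empty: a place to put the keeper bar down meanwhile (any free place will do). Origin at the centre of its underside.
- plate0: Steel ballast plate, 46 (x) x 112 (y) x 10 mm (z), about 0.4 kg, with two through holes of 12 mm at y = +40 and -40 mm. Same either way round or up. Origin at the centre of its underside. Lies flat on the bench; may be absent. All plates are alike.
- plate1: Steel ballast plate, 46 (x) x 112 (y) x 10 mm (z), about 0.4 kg, with two through holes of 12 mm at y = +40 and -40 mm. Same either way round or up. Origin at the centre of its underside. Lies flat on the bench; may be absent. All plates are alike.
- plate2: Steel ballast plate, 46 (x) x 112 (y) x 10 mm (z), about 0.4 kg, with two through holes of 12 mm at y = +40 and -40 mm. Same either way round or up. Origin at the centre of its underside. Lies flat on the bench; may be absent. All plates are alike.
- plate3: Steel ballast plate, 46 (x) x 112 (y) x 10 mm (z), about 0.4 kg, with two through holes of 12 mm at y = +40 and -40 mm. Same either way round or up. Origin at the centre of its underside. Lies flat on the bench; may be absent. All plates are alike.
- magbase: Bystander, to be left alone: magnetic gauge base, block 34 x 34 x 48 mm. Origin on its underside.
- core: Bystander, to be left alone: asphalt core, dark cylinder 90 mm across, 60 mm high. Origin on its underside.
- brush: Bystander, to be left alone: brush. Origin on its underside.
- wrench: Bystander, to be left alone: wrench. Origin on its underside.
- jar: Bystander, to be left alone: jar, 60 mm across, 90 mm high. Origin on its underside.
- square: Bystander, to be left alone: try square, about 160 x 60 x 18 mm. Origin on its underside.

How it is judged:
On the way, in this order (a step that is already met when the one before it is completed fails the run):
1. the isolator handle is turned to off (value of joint handle above 1.45 rad), for 0.2 s.
2. the lockout hasp is swung fully out, the handle still off (value of joint handle above 1.45 rad and value of joint hasp above 1.35 rad), for 0.2 s.
3. every ballast plate present is threaded flat over both pins (all of step 2 and horizontal distance between each of plate0, plate1, plate2, plate3 and deck_mid below 0.004 m and angle between the z axis of each of plate0, plate1, plate2, plate3 and the z axis of carriage, either way round below 0.06 rad and angle between the y axis of each of plate0, plate1, plate2, plate3 and the y axis of carriage, either way round below 0.08 rad and z of each of plate0, plate1, plate2, plate3 in the frame of carriage below 0.073 m), for 0.2 s.
At the end, for the whole second after the job is handed in: Handle at least 1.45 rad, hasp at least 1.35 rad; plates and keeper over both pins, within 4 mm of the deck's middle, level within 0.06 rad, along the pins within 0.08 rad, down on the deck; keeper above all plates, grip block up, at most 44 mm above the deck, at rest (all of step 3 and horizontal distance between keeper and deck_mid below 0.004 m and angle between the z axis of keeper and the z axis of carriage, either way round below 0.06 rad and angle between the y axis of keeper and the y axis of carriage, either way round below 0.08 rad and z of keeper in the frame of carriage below 0.074 m and angle between keeper's own z axis and vertical below 0.06 rad and linear speed of keeper below 0.02 m/s and z of each of plate0, plate1, plate2, plate3 in the frame of keeper below 0.0025 m); the robot touches nothing.
It fails at once if the hasp is swung out while the handle is not off (value of joint hasp above 0.5 rad and value of joint handle below 1.35 rad).
It fails at once if the keeper bar or a plate is handled before the machine is locked out (not (value of joint handle above 1.4 rad and value of joint hasp above 1.25 rad) and (contact force between the fingers and plate0 above 1 N or contact force between the fingers and plate1 above 1 N or contact force between the fingers and plate2 above 1 N or contact force between the fingers and plate3 above 1 N or contact force between the fingers and keeper above 1 N)).
It fails at once if a bystander is moved more than 5 cm (distance of any of magbase, core, brush, wrench, jar, square from where it was at the start of the episode above 0.05 m).
Of plate0, plate1, plate2, plate3 only 2 to 4 are there at a start; the rules pass over those that are not, and their reading is None.
At some moment in a run one of plate0, plate1, plate2, plate3 may be knocked a few centimetres aside while the robot is not near it.
It also fails if it takes over 210 s, if anything falls off the work surface, if the arm or the gripper's body presses on something with over 40 N, if the wrist force passes 120 N, or if a joint passes its speed limit or range.

## Working session

There is one attempt and no reset: what is moved stays moved. The work goes in short steps, Python scripts to look and compute and a tool call to move; the robot and the scene stay as the last step left them, time stands still between calls to the robot, and variables do not carry over. Pictures are saved under pics/ and viewed, at most 14 in all, crops included, and the job is handed in when it is done.

Besides the shell and the picture viewer there is one more tool, called after "Call:" as a command line: name --argument value ..., lists and objects as JSON in quotes. move_arm: Moves the arm, as the interface text tells. Shift numbers are shares of 0.6 m and turn numbers shares of 6 degrees, none past 1 either way. Its arguments: {"type":"object","properties":{"targets":{"type":"array"}},"required":["targets"]}

```bash
mkdir -p pics
cat > h.py <<'E'
import numpy as np, cv2
from plant import state, grab_frame, get_calibration, job
def K(c): 
    f=200/np.tan(np.radians(c['vertical_fov'])/2); return f,c['cx'],c['cy']
def ray(c,u,v,z):
    f,cx,cy=K(c);R=np.array(c['R']);t=np.array(c['t'])
    o=-R.T@t; d=R.T@np.array([(u-cx)/f,(v-cy)/f,1]); return o+d*(z-o[2])/d[2]
def proj(c,X):
    f,cx,cy=K(c);p=np.array(c['R'])@np.array(X)+np.array(c['t']); return np.array([cx+f*p[0]/p[2],cy+f*p[1]/p[2]])
def snap(n,name):
    c=get_calibration(n); im=grab_frame(n); cv2.imwrite('pics/'+name,im[:,:,::-1]); return c,im
E
python3 - <<'E'
from h import *
for n in ['scene','top']:
    c,im=snap(n,n+'0.png'); print(n,c)
print(state())
E
```

```text
scene {'vertical_fov': 56.921706049373476, 'cx': 318.6993335424999, 'cy': 199.42463742898548, 'R': array([[ 0.21229762,  0.97706628,  0.01646836],
       [ 0.5429833 , -0.10393481, -0.83328668],
       [-0.81246468,  0.18584682, -0.55259579]]), 't': array([-0.10718054, -0.24188715,  1.45530098])}
top {'vertical_fov': 54.72859097914659, 'cx': 321.69014464358594, 'cy': 202.5605484921203, 'R': array([[ 0.01473517, -0.99975923, -0.01625923],
       [-0.99704911, -0.01346613, -0.07557602],
       [ 0.07533887,  0.01732488, -0.99700747]]), 't': array([-0.00164207,  0.58209278,  0.99028473])}
{'time': 0.1, 'joint_pos': array([-1.42501056e+00,  5.32854195e-02,  1.61415332e+00, -2.56672673e-05,
        1.47603631e+00, -1.19049172e-01]), 'joint_vel': array([-0.00159377, -0.00069338, -0.00224507, -0.00245359,  0.00122278,
        0.00022021]), 'joint_efforts': array([-3.54149570e-04, -3.94904780e+01, -3.71364462e+01, -1.31088354e-04,
        3.89857640e-03,  1.82635910e-05]), 'tool_pos': array([ 0.16348119, -0.60269531,  0.25519131]), 'tool_rot': array([-9.40942884e-04,  9.91245009e-01,  1.32031990e-01, -2.53556052e-05]), 'contact_force': array([ 0.85127559,  0.49419765, -0.00861899]), 'ft_torque': array([-0.05343801, -0.02911692,  0.04580988]), 'grasp_force': 0.0, 'gripper_width': 1.0007702302574832}
```

View pics/top0.png

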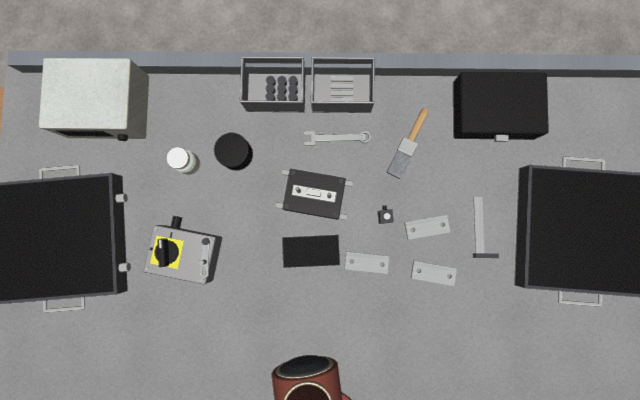

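View pics/scene0.png

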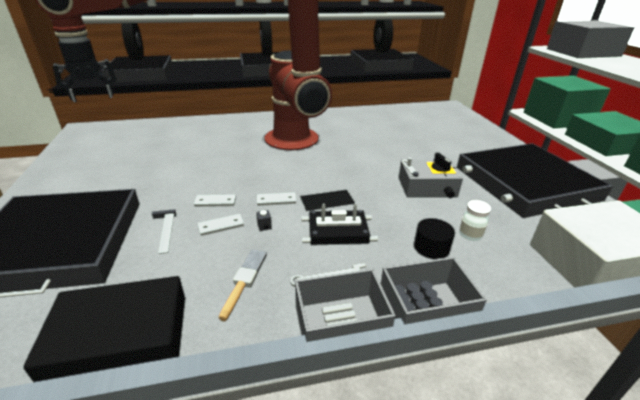

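The top view shows the isolator at about (180,255) with its handle bar near vertical. The keeper on the carriage is at (314,193) and the mat at (311,251). There are three plates, at (367,263), (428,227) and (434,273). Next I'll measure them by masks.

Run:
```python
from h import *
im=cv2.imread('pics/top0.png'); c=get_calibration('top')
g=im.max(2)
def rects(roi,m,z,amin):
    x0,y0,x1,y1=roi
    cs,_=cv2.findContours(m[y0:y1,x0:x1].astype(np.uint8),cv2.RETR_EXTERNAL,cv2.CHAIN_APPROX_NONE,offset=(x0,y0))
    for k in cs:
        if cv2.contourArea(k)<amin: continue
        P=np.array([ray(c,u,v,z)[:2] for u,v in k[:,0]],np.float32)
        (cx,cy),(w,h),a=cv2.minAreaRect(P); 
        if w>h: yaw=a-90
        else: yaw=a
        print(np.round([cx,cy,w,h],4),'yaw of long axis rel y',round(yaw,1))
print('bench gray',g[300,250],g[260,400],'plate',g[263,367],g[227,420])
rects((335,200,465,300),g>150,.01,200)
print('keeper');rects((288,178,342,210),g>150,.038,100)
print('deck');rects((280,165,350,225),g<60,.03,300)
print('mat');rects((275,228,345,275),g<60,.003,300)
hsv=cv2.cvtColor(im,cv2.COLOR_BGR2HSV)
print('yellow');rects((140,220,220,290),(hsv[...,1]>120)&(hsv[...,2]>100),.071,10)
for n,u,v in [('isocorners',166,0)][:0]: pass
cv2.imwrite('pics/isocrop.png',cv2.resize(np.hstack([im[205:295,135:225],im[160:250,270:360]]),None,fx=4.4,fy=4.4,interpolation=cv2.INTER_CUBIC))
```

```text
bench gray 149 154 plate 184 184
[ 0.4634 -0.1999  0.2583  0.3403] yaw of long axis rel y 0.8
keeper
[0.6054 0.028  0.1117 0.0262] yaw of long axis rel y -9.2
deck
mat
[0.4551 0.0346 0.0768 0.1462] yaw of long axis rel y 3.7
yellow
[0.4507 0.3891 0.0701 0.0694] yaw of long axis rel y -10.3
```

View pics/isocrop.png

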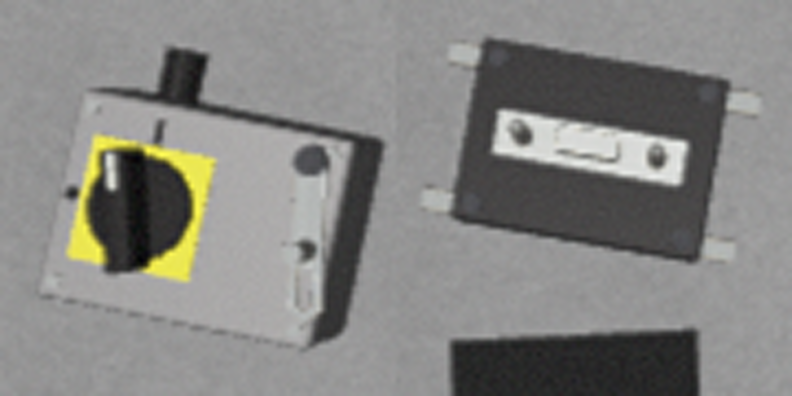

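The crop shows the isolator turned about -10°. Its handle bar is nearly along world x, the hasp pivot is at crop pixel (310,158) and the lug at (305,248). The keeper's holes are at crop pixels (520,132) and (655,157). Now I'll bring the arm over the plates for a wrist view.

```bash
cat >> h.py <<'E'
def yaw():
    w,x,y,z=state()['tool_rot']; return np.degrees(np.arctan2(2*(x*y+w*z),1-2*(y*y+z*z)))
def plan(x,y,z,yw=None):
    s=state(); p=s['tool_pos']; a=np.radians(yaw()); d=np.array([x,y,z])-p
    t=np.array([np.cos(a)*d[0]+np.sin(a)*d[1], np.sin(a)*d[0]-np.cos(a)*d[1], -d[2]])/.6
    n=int(np.ceil(np.linalg.norm(t)/.068)); print('at',np.round(p,4),'yaw',round(yaw(),2),'shift total',np.round(t,4),'rows',n,np.round(t/max(n,1),4))
    if yw is not None:
        k=(yaw()-yw+90)%180-90; print('turn units',round(k/6,3),'n',int(np.ceil(abs(k)/6)))
E
python3 -c "
from h import *
plan(.45,-.2,.3)
c=get_calibration('top')
print(ray(c,205.5,240.9,.075),ray(c,204.3,261.4,.1),ray(c,388,215,.02))
print(state()['tool_pos'],-np.array(get_calibration('wrist')['R']).T@get_calibration('wrist')['t'],get_calibration('wrist')['R'])"
```

```text
at [ 0.1635 -0.6027  0.2552] yaw 15.17 shift total [ 0.6366 -0.5228 -0.0747] rows 13 [ 0.049  -0.0402 -0.0057]
[0.47899286 0.29191054 0.075     ] [0.43067055 0.28504724 0.1       ] [ 0.55197749 -0.16702138  0.02      ]
[ 0.16348119 -0.60269531  0.25519131] [ 0.24395333 -0.58132504  0.37303412] [[ 0.26156148 -0.96518552 -0.00158063]
 [-0.91150331 -0.24755169  0.32845072]
 [-0.31740717 -0.0844693  -0.94451979]]
```

Call:
move_arm --targets '[[[100,0.049,-0.04,-0.006,0],[100,0.049,-0.04,-0.006,0],[100,0.049,-0.04,-0.006,0],[100,0.049,-0.04,-0.006,0],[100,0.049,-0.04,-0.006,0]]]'

```text
time: 0.52
tool_pos: [0.2746, -0.4472, 0.2738]
tool_rot: [-0.001, 0.991, 0.132, -0.0]
contact_force: [1.5, -1.1, 0.1]
gripper_width: 1.003
grasp_force: 0.0
```

Call:
move_arm --targets '[[[100,0.049,-0.04,-0.006,0],[100,0.049,-0.04,-0.006,0],[100,0.049,-0.04,-0.006,0],[100,0.049,-0.04,-0.006,0],[100,0.049,-0.04,-0.006,0]]]'

```text
time: 0.93
tool_pos: [0.385, -0.2928, 0.292]
tool_rot: [-0.0, 0.991, 0.132, -0.0]
contact_force: [0.5, -0.5, 0.0]
gripper_width: 1.004
grasp_force: 0.0
```

Call:
move_arm --targets '[[[100,0.049,-0.04,-0.006,0],[100,0.049,-0.04,-0.006,0],[100,0.049,-0.04,-0.006,0],[100,0,0,0,0]]]'

```text
time: 1.27
tool_pos: [0.4533, -0.1974, 0.3036]
tool_rot: [-0.001, 0.991, 0.136, 0.001]
contact_force: [-0.3, -0.5, -0.4]
gripper_width: 0.999
grasp_force: 0.0
```

```bash
python3 -c "
from h import *
snap('wrist','w1.png'); plan(.43,.33,.3,0)"
```

```text
at [ 0.452  -0.1995  0.3031] yaw 15.5 shift total [ 0.2005 -0.8602  0.0052] rows 13 [ 0.0154 -0.0662  0.0004]
turn units 2.584 n 3
```

View pics/w1.png

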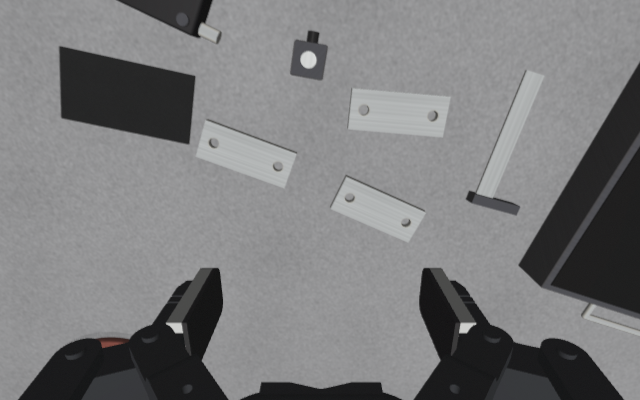

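The wrist view shows exactly three plates, at about (247,153), (400,112) and (378,208), with the magbase at (308,57). Now on to the isolator.

Call:
move_arm --targets '[[[100,0.0154,-0.066,0,0],[100,0.0154,-0.066,0,0],[100,0.0154,-0.066,0,0],[100,0.0154,-0.066,0,0],[100,0.0154,-0.066,0,0]]]'

```text
time: 1.73
tool_pos: [0.4428, 0.0017, 0.3026]
tool_rot: [0.0, 0.991, 0.131, -0.0]
contact_force: [2.0, -0.4, -0.1]
gripper_width: 1.0
grasp_force: 0.0
```

Call:
move_arm --targets '[[[100,0.0154,-0.066,0,0],[100,0.0154,-0.066,0,0],[100,0.0154,-0.066,0,0],[100,0.0154,-0.066,0,0],[100,0.0154,-0.066,0,0]]]'

```text
time: 2.15
tool_pos: [0.436, 0.2052, 0.3027]
tool_rot: [0.0, 0.991, 0.131, -0.0]
contact_force: [0.7, -0.8, -0.1]
gripper_width: 1.0
grasp_force: 0.0
```

Call:
move_arm --targets '[[[100,0.0154,-0.066,0,0],[100,0.0154,-0.066,0,0],[100,0.0154,-0.066,0,0],[100,0,0,0,0.9],[100,0,0,0,0.9]]]'

```text
time: 2.57
tool_pos: [0.4318, 0.3272, 0.3019]
tool_rot: [0.001, 0.999, 0.037, -0.001]
contact_force: [-0.7, -0.8, 0.0]
gripper_width: 1.001
grasp_force: 0.0
```

Call:
move_arm --targets '[[[100,0,0,0,0.8],[100,0,0,0,0]]]'

```text
time: 2.73
tool_pos: [0.4323, 0.3255, 0.3023]
tool_rot: [0.001, 1.0, -0.005, -0.001]
contact_force: [-0.6, -0.4, -0.9]
gripper_width: 1.008
grasp_force: 0.0
```

```bash
python3 -c "
from h import *
import pickle
c,im=snap('wrist','w2.png'); pickle.dump(c,open('w2.pkl','wb')); print(state()['tool_pos'],yaw(),state()['joint_pos'])"
```

```text
[0.43232767 0.32538176 0.30239351] -0.38867409408849024 [ 5.07772970e-01 -1.71326118e-01  1.75125192e+00 -3.28236698e-04
  1.56289463e+00  2.08535533e+00]
```

View pics/w2.png

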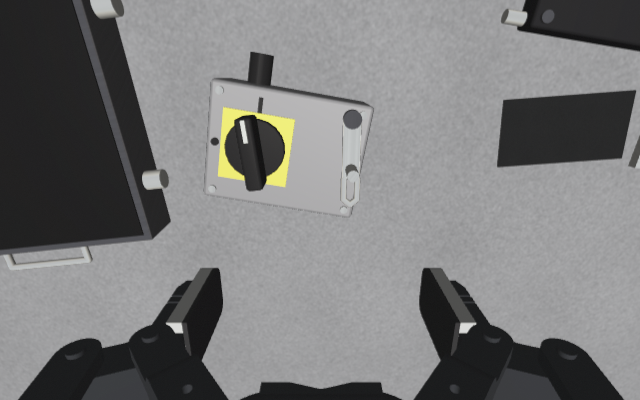

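The isolator is clear in this view. The yellow square is centred near (257,147) and the bar runs from (245,117) to (256,188). The hasp pivot is at (352,119) and the lug top at (352,171).

Run:
```python
from h import *
import pickle
c=pickle.load(open('w2.pkl','rb')); im=cv2.imread('pics/w2.png'); hsv=cv2.cvtColor(im,cv2.COLOR_BGR2HSV)
m=((hsv[...,1]>100)&(hsv[...,2]>100)).astype(np.uint8); m[:90]=0; m[210:]=0; m[:,:200]=0;m[:,320:]=0
P=np.argwhere(m)[:,::-1]
r=cv2.minAreaRect(np.array([ray(c,u,v,.071)[:2] for u,v in P],np.float32)); print('yellow',r)
a=np.radians(r[2]-90 if r[2]>45 else r[2]); H=np.array(r[0]); X=np.array([np.cos(a),np.sin(a)]);Y=np.array([-X[1],X[0]])
print('iso yaw',np.degrees(a)); C=H-.03*Y; V=C+.045*X-.06*Y; print('centre',C,'pivot pred',V,'pix',ray(c,352,119,.078))
L=ray(c,352,170,.102)[:2]; d=L-V; print('lug',L,np.linalg.norm(d),'hasp deg',(np.degrees(np.arctan2(d[1],d[0])-a)-180+180)%360-180)
print('bar', ray(c,244,117,.108),ray(c,257,188,.108))
for k in (0,10,20):
    b=a+np.radians(k); print(k,[proj(c,[*(H+s*.034*np.array([np.cos(b),np.sin(b)])),.108]).round(1) for s in (1,-1)])
cv2.imwrite('pics/w2c.png',cv2.resize(im[60:230,190:390],None,fx=3.5,fy=3.5,interpolation=cv2.INTER_CUBIC))
```

```text
yellow ((0.448237806558609, 0.39043891429901123), (0.07019036263227463, 0.07031816244125366), 79.7165756225586)
iso yaw -10.283424377441406
centre [0.44288228 0.36092081] pivot pred [0.47644838 0.29385132] pix [0.47664358 0.29391373 0.078     ]
lug [0.43245904 0.29510499] 0.044007194513139725 hasp deg 8.650963078303647
bar [0.48272344 0.39102488 0.108     ] [0.41757353 0.38419407 0.108     ]
0 [array([251.7, 118.1]), array([244.1, 191. ])]
10 [array([244.9, 117.6]), array([250.4, 191.5])]
20 [array([238.2, 118.2]), array([256.7, 190.9])]
```

View pics/w2c.png

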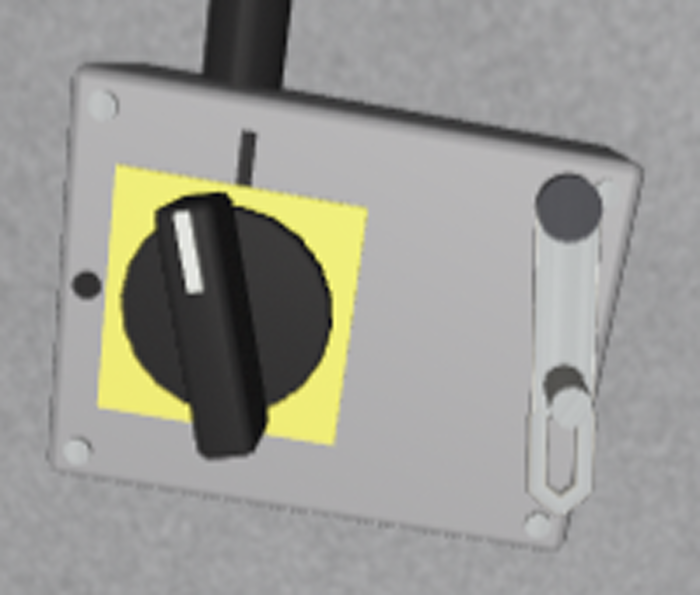

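```bash
python3 -c "
from h import *
plan(.4487,.390,.105,3)"
```

```text
at [0.4323 0.3254 0.3024] yaw -0.39 shift total [ 0.0266 -0.1079  0.329 ] rows 6 [ 0.0044 -0.018   0.0548]
turn units -0.565 n 1
```

Call:
move_arm --targets '[[[50,0.0133,-0.054,0,0],[50,0.0133,-0.054,0,0],[50,0,0,0,-0.56],[50,0,0,0.066,0],[50,0,0,0.066,0]]]'

```text
time: 3.2
tool_pos: [0.4508, 0.3917, 0.2264]
tool_rot: [-0.002, 1.0, 0.027, 0.003]
contact_force: [0.5, 0.0, -0.4]
gripper_width: 0.504
grasp_force: 0.0
```

Call:
move_arm --targets '[[[50,0,0,0.066,0],[50,0,0,0.06,0],[50,0,0,0,0],[50,0,0,0,0]]]'

```text
time: 3.53
tool_pos: [0.4474, 0.3893, 0.146]
tool_rot: [0.002, 1.0, 0.026, -0.002]
contact_force: [0.3, 0.6, 0.6]
gripper_width: 0.498
grasp_force: 0.0
```

```bash
python3 -c "
from h import *
plan(.4487,.390,.105,3); print(state()['contact_force'])"
```

```text
at [0.4474 0.3893 0.146 ] yaw 2.95 shift total [ 0.0022 -0.001   0.0683] rows 2 [ 0.0011 -0.0005  0.0342]
turn units -0.008 n 1
[0.32069685 0.63359224 0.61062884]
```

Down to grip and close.

Call:
move_arm --targets '[[[50,0.001,0,0.034,0],[50,0.001,0,0.034,0],[50,0,0,0,0],[10,0,0,0,0],[0,0,0,0,0]]]'

```text
time: 3.95
tool_pos: [0.4514, 0.3919, 0.1109]
tool_rot: [-0.001, 1.0, 0.026, 0.002]
contact_force: [0.5, -0.5, 0.3]
gripper_width: 0.231
grasp_force: 0.0
```

Call:
move_arm --targets '[[[0,0,0,0,0],[0,0,0,0,0],[0,0,0,0,0],[0,0,0,0,0],[0,0,0,0,0]]]'

```text
time: 4.37
tool_pos: [0.4514, 0.3912, 0.1111]
tool_rot: [-0.0, 1.0, 0.026, 0.002]
contact_force: [-1.1, -5.1, 6.3]
gripper_width: 0.172
grasp_force: 59.3
```

Call:
move_arm --targets '[[[0,0,0,0,-1],[0,0,0,0,-1],[0,0,0,0,-1],[0,0,0,0,-1],[0,0,0,0,-1]]]'

```text
time: 4.78
tool_pos: [0.4511, 0.3919, 0.1111]
tool_rot: [-0.001, 0.958, 0.286, 0.002]
contact_force: [-1.5, -1.4, 5.8]
gripper_width: 0.173
grasp_force: 58.8
```

Call:
move_arm --targets '[[[0,0,0,0,-1],[0,0,0,0,-1],[0,0,0,0,-1],[0,0,0,0,-1],[0,0,0,0,-1]]]'

```text
time: 5.2
tool_pos: [0.4505, 0.3924, 0.1111]
tool_rot: [-0.001, 0.852, 0.524, 0.002]
contact_force: [-4.9, -0.5, 6.4]
gripper_width: 0.175
grasp_force: 58.8
```

Call:
move_arm --targets '[[[0,0,0,0,-1],[0,0,0,0,-1],[0,0,0,0,-0.8],[0,0,0,0,0],[0,0,0,0,0]]]'

```text
time: 5.62
tool_pos: [0.4501, 0.3927, 0.1111]
tool_rot: [-0.001, 0.768, 0.641, 0.002]
contact_force: [-4.8, 0.2, 5.9]
gripper_width: 0.175
grasp_force: 58.9
```

```bash
python3 -c "
from h import *
s=state();print(yaw(),s['contact_force'],s['ft_torque'],s['gripper_width'],s['tool_pos'])"
```

```text
79.71575847653166 [-4.83337267  0.19897289  5.89518341] [ 0.16108854  0.86799046 -0.13665122] 0.17459643166581393 [0.45012755 0.392707   0.1111146 ]
```

Call:
move_arm --targets '[[[0,0,0,0,-0.3],[0,0,0,0,0]]]'

```text
time: 5.78
tool_pos: [0.4501, 0.3927, 0.1111]
tool_rot: [-0.001, 0.758, 0.652, 0.002]
contact_force: [-4.3, 0.4, 6.5]
gripper_width: 0.169
grasp_force: 59.6
```

```bash
python3 -c "
from h import *
s=state();print(yaw(),s['contact_force'],s['ft_torque'],s['gripper_width'],s['tool_pos'])"
```

```text
81.3930028102743 [-4.29277096  0.37081382  6.53203663] [ 0.10997994  0.81217583 -1.08262327] 0.16866750260564164 [0.45012888 0.39269586 0.11110993]
```

Call:
move_arm --targets '[[[40,0,0,0,0],[40,0,0,0,0],[40,0,0,0,0],[40,0,0,-0.06,0],[40,0,0,-0.04,0]]]'

```text
time: 6.2
tool_pos: [0.4492, 0.3906, 0.1677]
tool_rot: [-0.0, 0.757, 0.653, -0.001]
contact_force: [2.2, 0.7, 0.8]
gripper_width: 0.398
grasp_force: 0.0
```

Call:
move_arm --targets '[[[40,0,0,0,0],[40,0,0,0,0]]]'

```text
time: 6.37
tool_pos: [0.4509, 0.3917, 0.1701]
tool_rot: [0.0, 0.757, 0.653, 0.002]
contact_force: [-0.0, -0.7, -0.1]
gripper_width: 0.4
grasp_force: 0.0
```

```bash
python3 -c "
from h import *
plan(.4285,.2965,.165); plan(.4285,.2965,.104)"
```

```text
at [0.4509 0.3917 0.1701] yaw 81.54 shift total [-0.1625 -0.0136  0.0084] rows 3 [-0.0542 -0.0045  0.0028]
at [0.4509 0.3917 0.1701] yaw 81.54 shift total [-0.1625 -0.0136  0.1101] rows 3 [-0.0542 -0.0045  0.0367]
```

Call:
move_arm --targets '[[[40,-0.054,-0.0045,0,0],[40,-0.054,-0.0045,0,0],[40,-0.054,-0.0045,0,0],[40,0,0,0,0],[40,0,0,0,0]]]'

```text
time: 6.78
tool_pos: [0.4263, 0.2946, 0.1658]
tool_rot: [-0.0, 0.758, 0.652, -0.001]
contact_force: [0.7, 0.2, 1.1]
gripper_width: 0.4
grasp_force: 0.0
```

Call:
move_arm --targets '[[[40,0,0,0.055,0],[40,0,0,0.055,0],[40,0,0,0,0],[40,0,0,0,0]]]'

```text
time: 7.12
tool_pos: [0.4278, 0.2969, 0.1012]
tool_rot: [-0.0, 0.757, 0.653, 0.0]
contact_force: [0.8, -0.3, -0.3]
gripper_width: 0.401
grasp_force: 0.0
```

```bash
python3 -c "
from h import *
plan(.4285,.2965,.104); print(state()['contact_force']);snap('wrist','w3.png')
V=np.array([.478,.295]);t=np.radians(np.linspace(178,261,9));P=V+.05*np.c_[np.cos(t),np.sin(t)]
a=np.radians(yaw());d=np.diff(P,axis=0);print(np.round(np.c_[np.cos(a)*d[:,0]+np.sin(a)*d[:,1],np.sin(a)*d[:,0]-np.cos(a)*d[:,1]]/.6,4))"
```

```text
at [0.4278 0.2969 0.1012] yaw 81.57 shift total [-0.0005  0.0012 -0.0046] rows 1 [-0.0005  0.0012 -0.0046]
[ 0.83495972 -0.32359854 -0.30187879]
[[-0.0148  0.003 ]
 [-0.014   0.0056]
 [-0.0127  0.0081]
 [-0.0111  0.0102]
 [-0.009   0.0121]
 [-0.0067  0.0135]
 [-0.0042  0.0145]
 [-0.0015  0.015 ]]
```

View pics/w3.png

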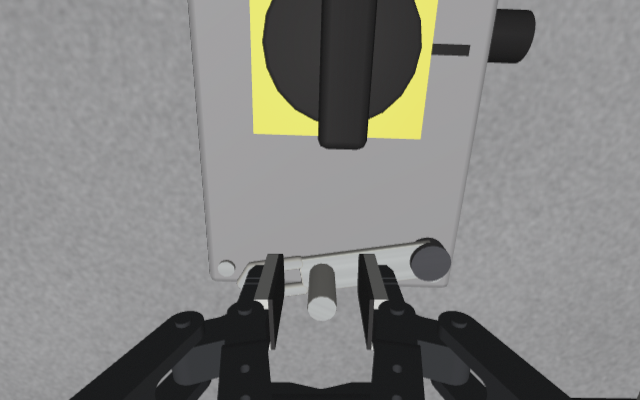

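The lug at (322,290) sits between the pads, and the bar is along the enclosure's y axis, so the handle is off. I'll grip the lug and swing it.

Call:
move_arm --targets '[[[40,0,0,-0.004,0],[0,0,0,0,0],[0,0,0,0,0],[0,0,0,0,0],[0,0,0,0,0]]]'

```text
time: 7.58
tool_pos: [0.428, 0.2962, 0.1041]
tool_rot: [0.0, 0.757, 0.653, 0.001]
contact_force: [4.6, 0.4, -1.3]
gripper_width: 0.115
grasp_force: 58.4
```

Call:
move_arm --targets '[[[0,0,0,0,0],[0,-0.0148,0.003,0,0],[0,-0.014,0.0056,0,0],[0,-0.0127,0.008,0,0],[0,-0.011,0.01,0,0]]]'

```text
time: 8.0
tool_pos: [0.4377, 0.2625, 0.1041]
tool_rot: [-0.001, 0.757, 0.653, -0.001]
contact_force: [-7.3, 3.4, 4.4]
gripper_width: 0.116
grasp_force: 59.9
```

Call:
move_arm --targets '[[[0,-0.009,0.012,0,0],[0,-0.0067,0.0135,0,0],[0,-0.0042,0.0145,0,0],[0,-0.0015,0.015,0,0],[0,0,0,0,0]]]'

```text
time: 8.42
tool_pos: [0.4685, 0.2416, 0.1037]
tool_rot: [0.001, 0.757, 0.653, -0.005]
contact_force: [-5.4, -10.3, 9.0]
gripper_width: 0.112
grasp_force: 60.9
```

```bash
python3 -c "
from h import *
s=state();print(yaw(),s['contact_force'],s['ft_torque'],s['gripper_width'],s['tool_pos']); snap('wrist','w4.png')"
```

```text
81.51628655163104 [ -5.43345328 -10.2651151    9.02385333] [-1.6736969   0.84128363  0.19039039] 0.1115605636206112 [0.46854167 0.24162264 0.10372972]
```

View pics/w4.png

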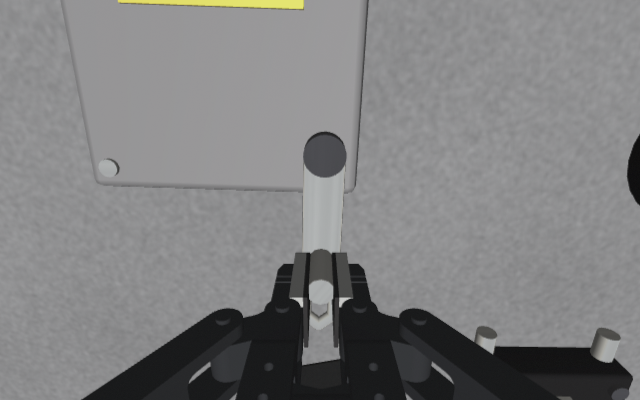

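The hasp now points straight out past the -y side, with the pivot at (324,155) and the lug at (320,290). I'll nudge it onto its stop, release, and go view the carriage.

Call:
move_arm --targets '[[[0,0,0.006,0,0],[0,0,0,0,0],[40,0,0,0,0],[40,0,0,0,0],[40,0,0,0,0]]]'

```text
time: 8.88
tool_pos: [0.4728, 0.244, 0.1036]
tool_rot: [-0.0, 0.758, 0.653, -0.0]
contact_force: [-0.7, 0.3, 0.6]
gripper_width: 0.396
grasp_force: 0.0
```

Call:
move_arm --targets '[[[40,0,0,-0.06,0],[40,0,0,-0.065,0],[40,0,0,-0.065,0],[80,0,0,-0.065,0],[80,0,0,0,0]]]'

```text
time: 9.3
tool_pos: [0.4767, 0.2457, 0.2673]
tool_rot: [0.003, 0.757, 0.653, 0.008]
contact_force: [0.7, 0.3, 1.5]
gripper_width: 0.663
grasp_force: 0.0
```

```bash
python3 -c "
from h import *
plan(.60,-.04,.26)"
```

```text
at [0.4767 0.2457 0.2673] yaw 81.53 shift total [-0.4407  0.2733  0.0122] rows 8 [-0.0551  0.0342  0.0015]
```

Call:
move_arm --targets '[[[80,-0.055,0.034,0,0],[80,-0.055,0.034,0,0],[80,-0.055,0.034,0,0],[80,-0.055,0.034,0,0],[80,-0.055,0.034,0,0]]]'

```text
time: 9.72
tool_pos: [0.5498, 0.0644, 0.2567]
tool_rot: [0.0, 0.757, 0.653, 0.0]
contact_force: [0.5, 0.4, 0.0]
gripper_width: 0.8
grasp_force: 0.0
```

Call:
move_arm --targets '[[[80,-0.055,0.034,0,0],[80,-0.055,0.034,0,0],[80,-0.055,0.034,0,0],[80,0,0,0,0],[80,0,0,0,0]]]'

```text
time: 10.13
tool_pos: [0.5956, -0.0427, 0.2562]
tool_rot: [-0.0, 0.759, 0.652, -0.0]
contact_force: [-0.5, 0.8, -0.3]
gripper_width: 0.802
grasp_force: 0.0
```

```bash
python3 -c "
from h import *
import pickle
c,im=snap('wrist','w5.png'); pickle.dump(c,open('w5.pkl','wb')); print(state()['tool_pos'],yaw()); snap('top','t5.png')"
```

```text
[ 0.59526821 -0.04128422  0.25628061] 81.44138972958521
```

View pics/w5.png

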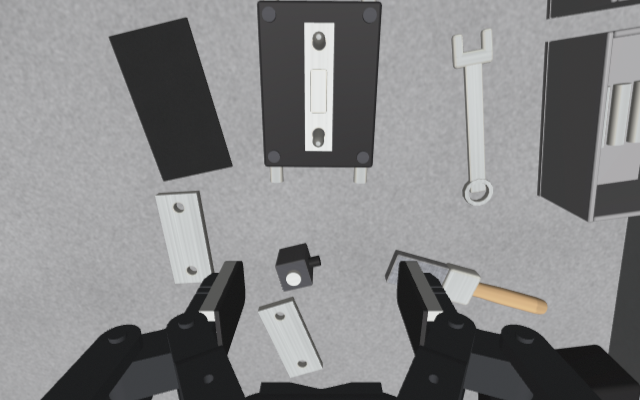

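The wrist view shows the deck at (318,82) with the keeper bar on it, its grip block at (318,91), the mat at (170,98), and two plates at (184,237) and (291,337).

```bash
cat >> h.py <<'E'
def rect(c,m,z,roi,op=0):
    x0,y0,x1,y1=roi; q=np.zeros(m.shape,np.uint8); q[y0:y1,x0:x1]=m[y0:y1,x0:x1]
    if op: q=cv2.morphologyEx(q,cv2.MORPH_OPEN,np.ones((op,op),np.uint8))
    k=max(cv2.findContours(q,cv2.RETR_EXTERNAL,cv2.CHAIN_APPROX_NONE)[0],key=cv2.contourArea)
    P=np.array([ray(c,u,v,z)[:2] for u,v in cv2.convexHull(k)[:,0]],np.float32)
    (cx,cy),(w,h),a=cv2.minAreaRect(P); y=a-90 if w>h else a
    y=(y+90)%180-90; return np.round([cx,cy,min(w,h),max(w,h)],4),round(y,2)
E
python3 - <<'E'
from h import *
import pickle
c=pickle.load(open('w5.pkl','rb')); im=cv2.imread('pics/w5.png'); g=im.max(2)
print('keeper',rect(c,g>150,.038,(298,15,342,160),3))
print('block?',[ray(c,318,y,.064) for y in (70,113)])
print('deck',rect(c,g<90,.03,(250,0,390,163),3))
print('mat',rect(c,g<60,.003,(100,10,240,190),3))
print('plate',rect(c,g>165,.01,(145,180,220,300),3))
b=g[10:70,300:340]; 
t=cv2.imread('pics/t5.png'); ct=get_calibration('top')
k=t[150:290,255:475]; cv2.imwrite('pics/crops.png',np.hstack([cv2.resize(im[10:170,250:390],(480,548),interpolation=cv2.INTER_CUBIC)]))
print('pins pred', [proj(c,[.6054+s*.04*np.sin(np.radians(9)),.028+s*.04*np.cos(np.radians(9)),.088]) for s in(1,-1)])
E
```

```text
keeper (array([0.603 , 0.0293, 0.0261, 0.1113]), -8.84)
block? [array([0.60536981, 0.04602962, 0.064     ]), array([0.60001299, 0.01148912, 0.064     ])]
deck (array([0.6033, 0.0314, 0.1089, 0.144 ]), -9.13)
mat (array([0.4534, 0.0363, 0.0789, 0.1479]), 3.6)
plate (array([ 0.4072, -0.121 ,  0.0798,  0.1338]), -5.2)
pins pred [array([321.63153552,  37.80646843]), array([320.98670222, 144.3559309 ])]
```

View pics/crops.png

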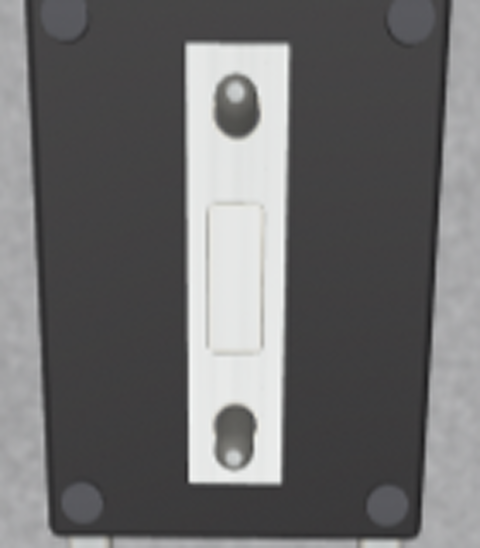

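Run:
```python
from h import *
import pickle
c=pickle.load(open('w5.pkl','rb'))
a=ray(c,318.5,36.5,.088);b=ray(c,318.2,143.3,.088); print(a,b,(a+b)/2,np.linalg.norm(a-b),np.degrees(np.arctan2(a[0]-b[0],a[1]-b[1])))
plan(.605,.030,.13,81); plan(.605,.030,.066,81)
```

```text
[0.60948051 0.06874066 0.088     ] [ 0.5970107  -0.01030118  0.088     ] [0.60324561 0.02921974 0.088     ] 0.08001942718702683 8.965212010619984
at [ 0.5951 -0.0404  0.2564] yaw 81.53 shift total [ 0.1185 -0.0009  0.2107] rows 4 [ 0.0296 -0.0002  0.0527]
turn units 0.088 n 1
at [ 0.5951 -0.0404  0.2564] yaw 81.53 shift total [ 0.1185 -0.0009  0.3174] rows 5 [ 0.0237 -0.0002  0.0635]
turn units 0.088 n 1
```

Call:
move_arm --targets '[[[50,0.0395,0,0,0.08],[50,0.0395,0,0,0],[50,0.0395,0,0.05,0],[50,0,0,0.06,0],[50,0,0,0.06,0]]]'

```text
time: 10.65
tool_pos: [0.6066, 0.0326, 0.1554]
tool_rot: [0.001, 0.759, 0.652, 0.001]
contact_force: [0.7, -0.7, 0.2]
gripper_width: 0.5
grasp_force: 0.0
```

Call:
move_arm --targets '[[[50,0,0,0.04,0],[50,0,0,0,0],[50,0,0,0,0],[50,0,0,0,0]]]'

```text
time: 10.98
tool_pos: [0.6072, 0.0303, 0.1331]
tool_rot: [0.001, 0.76, 0.65, 0.001]
contact_force: [-0.5, 0.2, 1.8]
gripper_width: 0.503
grasp_force: 0.0
```

```bash
python3 -c "
from h import *
plan(.605,.030,.066,81); print(state()['contact_force'])"
```

```text
at [0.6072 0.0303 0.1331] yaw 81.12 shift total [-0.0011 -0.0035  0.1119] rows 2 [-0.0005 -0.0017  0.0559]
turn units 0.02 n 1
[-0.49195859  0.22025118  1.7724049 ]
```

Call:
move_arm --targets '[[[50,0,-0.001,0.056,0],[50,0,-0.001,0.056,0],[50,0,0,0,0],[50,0,0,0,0]]]'

```text
time: 11.32
tool_pos: [0.6048, 0.0299, 0.0643]
tool_rot: [-0.0, 0.76, 0.65, -0.0]
contact_force: [0.5, -0.5, 1.5]
gripper_width: 0.501
grasp_force: 0.0
```

Call:
move_arm --targets '[[[0,0,0,0,0],[0,0,0,0,0],[0,0,0,0,0],[0,0,0,0,0],[0,0,0,0,0]]]'

```text
time: 11.73
tool_pos: [0.6059, 0.0299, 0.0674]
tool_rot: [0.0, 0.76, 0.65, 0.001]
contact_force: [-7.1, 0.9, 7.6]
gripper_width: 0.15
grasp_force: 61.0
```

```bash
python3 -c "
from h import *
plan(.605,.030,.066,81); print(state()['contact_force'],state()['ft_torque'])
for i in range(4): grab_frame('top'); s=state(); print(s['tool_pos'],s['joint_pos'],yaw())"
```

```text
at [0.6059 0.0299 0.0674] yaw 81.04 shift total [-0.     -0.0016  0.0023] rows 1 [-0.     -0.0016  0.0023]
turn units 0.007 n 1
[-7.11186749  0.90389856  7.5898036 ] [ 0.13283034  1.00385579 -0.08360614]
[0.60591092 0.02984255 0.06738827] [-7.35201448e-02  1.95367074e-01  1.79219754e+00  2.94404469e-04
  1.15264177e+00  8.27242059e-02] 81.04103400140224
[0.60590713 0.02985452 0.06738193] [-7.34896656e-02  1.95382590e-01  1.79219176e+00  2.65632385e-04
  1.15265417e+00  8.27428833e-02] 81.0423772970044
[0.60587895 0.02986898 0.06734938] [-7.34824455e-02  1.95385954e-01  1.79225055e+00  3.00073905e-04
  1.15262837e+00  8.27277346e-02] 81.04285882632716
[0.60590174 0.02986955 0.06739094] [-7.34723363e-02  1.95345485e-01  1.79221744e+00  2.83527347e-04
  1.15264003e+00  8.27487399e-02] 81.04261988003518
```

Call:
move_arm --targets '[[[0,0,0,-0.03,0],[0,0,0,-0.04,0],[0,0,0,-0.05,0],[0,0,0,-0.05,0],[0,0,0,0,0]]]'

```text
time: 12.35
tool_pos: [0.6098, 0.0295, 0.1759]
tool_rot: [0.006, 0.76, 0.65, 0.006]
contact_force: [2.1, 1.1, 1.0]
gripper_width: 0.148
grasp_force: 59.6
```

```bash
python3 -c "
from h import *
plan(.455,.045,.17); print(state()['contact_force'],state()['gripper_width'])"
```

```text
at [0.6098 0.0295 0.1759] yaw 81.06 shift total [-0.0145 -0.2589  0.0099] rows 4 [-0.0036 -0.0647  0.0025]
[2.13994993 1.06300283 1.04198843] 0.14796697387369812
```

Call:
move_arm --targets '[[[0,-0.0036,-0.064,0,0],[0,-0.0036,-0.064,0,0],[0,-0.0036,-0.064,0,0],[0,-0.0036,-0.064,0,0],[0,0,0,0,0]]]'

```text
time: 12.77
tool_pos: [0.4449, 0.0461, 0.1631]
tool_rot: [-0.002, 0.76, 0.65, -0.002]
contact_force: [0.3, -0.7, -2.2]
gripper_width: 0.152
grasp_force: 59.6
```

Call:
move_arm --targets '[[[0,0,0,0,0],[0,0,0,0.055,0],[0,0,0,0.055,0],[0,0,0,0.055,0],[0,0,0,0,0]]]'

```text
time: 13.18
tool_pos: [0.4486, 0.0451, 0.0613]
tool_rot: [-0.004, 0.76, 0.65, -0.004]
contact_force: [-1.7, 0.4, -3.0]
gripper_width: 0.146
grasp_force: 59.5
```

Call:
move_arm --targets '[[[0,0,0,0,0],[0,0,0,0,0],[0,0,0,0,0]]]'

```text
time: 13.43
tool_pos: [0.4546, 0.0449, 0.0697]
tool_rot: [0.002, 0.76, 0.65, 0.002]
contact_force: [-0.4, 0.7, -1.7]
gripper_width: 0.148
grasp_force: 59.5
```

Call:
move_arm --targets '[[[0,0,0,0.02,0],[0,0,0,0.02,0],[0,0,0,0.006,0],[0,0,0,0,0],[0,0,0,0,0]]]'

```text
time: 13.85
tool_pos: [0.4533, 0.045, 0.0408]
tool_rot: [0.001, 0.76, 0.65, 0.001]
contact_force: [-0.5, 0.5, -0.7]
gripper_width: 0.152
grasp_force: 59.6
```

Call:
move_arm --targets '[[[0,0,0,0.002,0],[0,0,0,0,0]]]'

```text
time: 14.02
tool_pos: [0.4534, 0.045, 0.0404]
tool_rot: [0.001, 0.76, 0.65, 0.001]
contact_force: [-4.3, 0.2, 7.1]
gripper_width: 0.149
grasp_force: 60.9
```

Call:
move_arm --targets '[[[40,0,0,0,0],[40,0,0,0,0],[40,0,0,0,0],[40,0,0,-0.05,0],[40,0,0,-0.06,0]]]'

```text
time: 14.43
tool_pos: [0.4489, 0.0453, 0.1013]
tool_rot: [-0.003, 0.76, 0.65, -0.003]
contact_force: [0.4, 0.3, -0.3]
gripper_width: 0.401
grasp_force: 0.0
```

Call:
move_arm --targets '[[[40,0,0,-0.065,0],[40,0,0,-0.065,0],[80,0,0,-0.065,0],[80,0,0,-0.06,0],[80,0,0,0,0]]]'

```text
time: 14.85
tool_pos: [0.4556, 0.0449, 0.2665]
tool_rot: [0.005, 0.76, 0.65, 0.006]
contact_force: [1.0, -0.0, 0.7]
gripper_width: 0.793
grasp_force: 0.0
```

```bash
python3 -c "
from h import *
plan(.48,-.30,.27); c=get_calibration('top')
im=snap('top','t6.png')[1]; g=im.max(2)
for u,v in [(367,263),(428,227),(434,273)]: print(ray(c,u,v,.01))
"
```

```text
at [0.4556 0.0449 0.2665] yaw 81.06 shift total [-0.5615  0.1296 -0.0059] rows 9 [-0.0624  0.0144 -0.0007]
[ 0.42609166 -0.11403069  0.01      ]
[ 0.52237109 -0.27339035  0.01      ]
[ 0.40308731 -0.28822371  0.01      ]
```

Call:
move_arm --targets '[[[80,-0.062,0.013,-0.011,0],[80,-0.062,0.013,-0.011,0],[80,-0.062,0.013,-0.011,0],[80,-0.062,0.013,-0.011,0],[80,-0.062,0.013,-0.011,0]]]'

```text
time: 15.32
tool_pos: [0.4607, -0.1461, 0.2884]
tool_rot: [-0.001, 0.76, 0.65, -0.0]
contact_force: [0.1, 1.0, 0.4]
gripper_width: 0.8
grasp_force: 0.0
```

Call:
move_arm --targets '[[[80,-0.062,0.013,-0.011,0],[80,-0.062,0.013,-0.011,0],[80,-0.062,0.013,-0.011,0],[80,-0.062,0.013,-0.011,0],[80,0,0,0,0]]]'

```text
time: 15.73
tool_pos: [0.4685, -0.302, 0.3152]
tool_rot: [0.0, 0.762, 0.648, -0.001]
contact_force: [-0.2, 0.2, -0.4]
gripper_width: 0.798
grasp_force: 0.0
```

Call:
move_arm --targets '[[[80,0,0,0,0],[80,0,0,0,0],[80,0,0,0,0]]]'

```text
time: 15.98
tool_pos: [0.469, -0.2954, 0.315]
tool_rot: [-0.001, 0.76, 0.65, -0.0]
contact_force: [0.7, 0.4, 0.8]
gripper_width: 0.801
grasp_force: 0.0
```

```bash
cat >> h.py <<'E'
def plates(c,im,z=.01):
    lab=cv2.GaussianBlur(im,(3,3),0); g=lab.min(2); m=((g>165)*255).astype(np.uint8)
    m=cv2.morphologyEx(m,cv2.MORPH_OPEN,np.ones((3,3),np.uint8))
    cs,hi=cv2.findContours(m,cv2.RETR_CCOMP,cv2.CHAIN_APPROX_NONE); out=[]
    for i,k in enumerate(cs):
        if hi[0][i][3]>=0 or cv2.contourArea(k)<800: continue
        P=np.array([ray(c,u,v,z)[:2] for u,v in cv2.convexHull(k)[:,0]],np.float32)
        (cx,cy),(w,h),a=cv2.minAreaRect(P); y=((a-90 if w>h else a)+90)%180-90
        if not(.035<min(w,h)<.055 and .095<max(w,h)<.125): continue
        hs=[]
        for j,q in enumerate(cs):
            if hi[0][j][3]==i and cv2.contourArea(q)>20:
                (u,v),r=cv2.minEnclosingCircle(q); hs.append(ray(c,u,v,z)[:2])
        out.append((cx,cy,y)); print('plate',np.round([cx,cy,w,h,y],4),'pix',k[:,0].mean(0).round(), 'holes mid',np.round(np.mean(hs,0),4) if len(hs)==2 else len(hs), np.linalg.norm(hs[0]-hs[1]).round(4) if len(hs)==2 else '')
    return out
E
python3 -c "
from h import *
c,im=snap('wrist','w6.png'); print(state()['tool_pos'],yaw()); plates(c,im)"
```

```text
[ 0.46908368 -0.29522111  0.31529207] 81.13647269994023
plate [ 0.4    -0.2868  0.1101  0.0453 -8.9729] pix [265. 149.] holes mid [ 0.4006 -0.2865] 0.08
plate [ 0.5212 -0.2703  0.0457  0.1125 10.6299] pix [362. 121.] holes mid [ 0.5211 -0.2706] 0.0803
```

```bash
python3 -c "
from h import *
plan(.4025,-.286,.10,81.0); plan(.4025,-.286,.0235,81.0)"
```

```text
at [ 0.4691 -0.2952  0.3153] yaw 81.14 shift total [-0.0019 -0.112   0.3588] rows 6 [-0.0003 -0.0187  0.0598]
turn units 0.023 n 1
at [ 0.4691 -0.2952  0.3153] yaw 81.14 shift total [-0.0019 -0.112   0.4863] rows 8 [-0.0002 -0.014   0.0608]
turn units 0.023 n 1
```

Call:
move_arm --targets '[[[80,0,-0.019,0.06,0],[80,0,-0.019,0.06,0],[80,0,-0.019,0.06,0],[80,0,-0.019,0.06,0],[80,0,-0.018,0.06,0]]]'

```text
time: 16.45
tool_pos: [0.413, -0.2862, 0.1348]
tool_rot: [0.0, 0.759, 0.651, 0.0]
contact_force: [1.5, -0.7, -0.2]
gripper_width: 0.798
grasp_force: 0.0
```

Call:
move_arm --targets '[[[80,0,-0.018,0.05,0],[80,0,0,0.02,0],[80,0,0,0,0],[80,0,0,0,0],[80,0,0,0,0]]]'

```text
time: 16.87
tool_pos: [0.4048, -0.2872, 0.097]
tool_rot: [0.002, 0.76, 0.65, 0.0]
contact_force: [0.8, 0.1, -0.3]
gripper_width: 0.799
grasp_force: 0.0
```

```bash
python3 -c "
from h import *
plan(.4025,-.286,.0235,81.0)"
```

```text
at [ 0.4048 -0.2872  0.097 ] yaw 81.1 shift total [ 0.0014 -0.0041  0.1225] rows 2 [ 0.0007 -0.002   0.0613]
turn units 0.017 n 1
```

Call:
move_arm --targets '[[[80,0.001,-0.004,0.04,0],[80,0,0,0.04,0],[80,0,0,0.03,0],[80,0,0,0,0],[80,0,0,0,0]]]'

```text
time: 17.28
tool_pos: [0.4016, -0.2858, 0.0296]
tool_rot: [0.001, 0.76, 0.65, 0.0]
contact_force: [-0.2, 0.2, -0.2]
gripper_width: 0.797
grasp_force: 0.0
```

Call:
move_arm --targets '[[[80,0,0,0,0],[80,0,0,0,0]]]'

```text
time: 17.45
tool_pos: [0.4022, -0.2866, 0.0309]
tool_rot: [0.002, 0.76, 0.65, 0.0]
contact_force: [0.3, 0.4, 0.1]
gripper_width: 0.802
grasp_force: 0.0
```

```bash
python3 -c "
from h import *
plan(.4025,-.286,.0235,81.0); print(state()['contact_force'])"
```

```text
at [ 0.4022 -0.2866  0.0309] yaw 81.06 shift total [0.001  0.0003 0.0123] rows 1 [0.001  0.0003 0.0123]
turn units 0.011 n 1
[0.33357792 0.40852329 0.10334575]
```

Call:
move_arm --targets '[[[80,0.001,0,0.012,0],[80,0,0,0,0],[50,0,0,0,0],[30,0,0,0,0],[30,0,0,0,0]]]'

```text
time: 17.87
tool_pos: [0.4016, -0.2855, 0.0231]
tool_rot: [0.001, 0.76, 0.65, 0.0]
contact_force: [-1.4, 1.9, 8.0]
gripper_width: 0.515
grasp_force: 65.6
```

Call:
move_arm --targets '[[[0,0,0,0,0],[0,0,0,0,0],[0,0,0,0,0]]]'

```text
time: 18.12
tool_pos: [0.4016, -0.2855, 0.0231]
tool_rot: [0.001, 0.76, 0.65, 0.0]
contact_force: [-1.2, 1.3, 9.0]
gripper_width: 0.518
grasp_force: 65.7
```

```bash
python3 -c "
from h import *
s=state();print(yaw(),s['contact_force'],s['ft_torque'],s['gripper_width'],s['tool_pos'],s['grasp_force']);plan(.605,.030,.16,81)"
```

```text
81.05232511799385 [-1.17356155  1.27295977  8.98570559] [0.33773438 0.40058184 0.02673254] 0.5182166264664895 [ 0.40164135 -0.28549044  0.02308972] 65.66088681196561
at [ 0.4016 -0.2855  0.0231] yaw 81.05 shift total [ 0.5721  0.253  -0.2282] rows 10 [ 0.0572  0.0253 -0.0228]
turn units 0.009 n 1
```

Call:
move_arm --targets '[[[0,0,0,-0.03,0],[0,0,0,-0.06,0],[0,0,0,-0.065,0],[0,0,0,-0.065,0],[0,0,0,0,0]]]'

```text
time: 18.53
tool_pos: [0.404, -0.2877, 0.1617]
tool_rot: [0.007, 0.76, 0.65, 0.001]
contact_force: [1.3, -2.0, -2.1]
gripper_width: 0.518
grasp_force: 63.6
```

Call:
move_arm --targets '[[[0,0.057,0.025,0,0],[0,0.057,0.025,0,0],[0,0.057,0.025,0,0],[0,0.057,0.025,0,0],[0,0.057,0.025,0,0]]]'

```text
time: 18.95
tool_pos: [0.5009, -0.1253, 0.1515]
tool_rot: [-0.001, 0.76, 0.65, -0.001]
contact_force: [1.6, -0.1, -4.3]
gripper_width: 0.516
grasp_force: 63.5
```

Call:
move_arm --targets '[[[0,0.057,0.025,0,0],[0,0.057,0.025,0,0],[0,0.057,0.025,0,0],[0,0.057,0.025,0,0],[0,0.057,0.025,0,0]]]'

```text
time: 19.37
tool_pos: [0.6016, 0.0319, 0.151]
tool_rot: [-0.001, 0.76, 0.65, -0.001]
contact_force: [0.3, -0.3, -4.2]
gripper_width: 0.519
grasp_force: 63.5
```

Call:
move_arm --targets '[[[0,0,0,0,0],[0,0,0,0,0],[0,0,0,0,0],[0,0,0,0,0]]]'

```text
time: 19.7
tool_pos: [0.601, 0.0293, 0.1518]
tool_rot: [-0.001, 0.76, 0.649, -0.001]
contact_force: [-0.4, -1.2, -4.0]
gripper_width: 0.518
grasp_force: 63.6
```

```bash
python3 -c "
from h import *
s=state();print(s['contact_force'],s['gripper_width']);plan(.605,.0302,.13,81)"
```

```text
[-0.40555654 -1.16523998 -3.97373219] 0.5175107002187953
at [0.601  0.0293 0.1518] yaw 81.0 shift total [0.0026 0.0064 0.0364] rows 1 [0.0026 0.0064 0.0364]
turn units 0.0 n 1
```

Call:
move_arm --targets '[[[0,0.0026,0.0064,0.02,0],[0,0,0,0.03,0],[0,0,0,0,0],[0,0,0,0,0],[0,0,0,0,0]]]'

```text
time: 20.12
tool_pos: [0.6059, 0.0304, 0.123]
tool_rot: [-0.0, 0.76, 0.649, -0.0]
contact_force: [0.3, 0.0, -3.9]
gripper_width: 0.516
grasp_force: 63.6
```

```bash
python3 -c "
from h import *
s=state();print(s['contact_force'],s['gripper_width']);plan(.605,.0302,.08,81); snap('wrist','w7.png')"
```

```text
[ 0.29741425  0.02340187 -3.88846848] 0.5164317211159578
at [0.6059 0.0304 0.123 ] yaw 81.0 shift total [-0.0005 -0.0014  0.0717] rows 2 [-0.0003 -0.0007  0.0358]
turn units 0.0 n 1
```

View pics/w7.png

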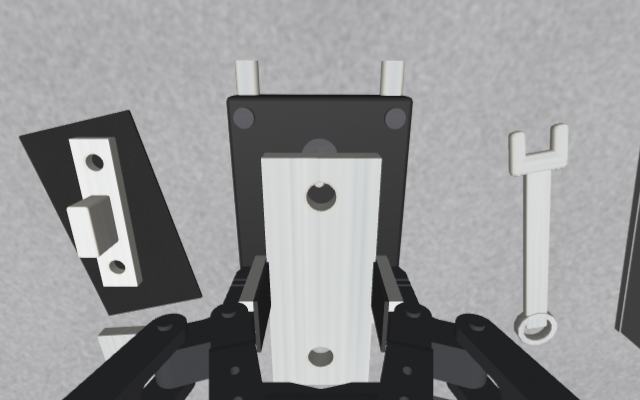

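The held plate is level with its holes at (321,196) and (321,356). The pin tip shows in the upper hole at about (319,185). I'll check the offset by rays.

Run:
```python
from h import *
c=get_calibration('wrist'); a=ray(c,321,196,.110); b=ray(c,321,356.5,.110); p=ray(c,319.5,185,.088)
m=(a+b)/2; print(a,b,m,p,np.linalg.norm(a-b)); print('pin-hole',p-a)
print(state()['tool_pos'])
```

```text
[0.61142189 0.06921812 0.11      ] [ 0.5989066  -0.01002036  0.11      ] [0.60516425 0.02959888 0.11      ] [0.61044039 0.06718733 0.088     ] 0.08022075394401779
pin-hole [-0.00098151 -0.00203078 -0.022     ]
[0.60640164 0.03048283 0.12377799]
```

Call:
move_arm --targets '[[[0,-0.0005,-0.002,0.02,0],[0,0,0,0.02,0],[0,0,0,0,0],[0,0,0,0,0]]]'

```text
time: 20.5
tool_pos: [0.6039, 0.0308, 0.0976]
tool_rot: [-0.001, 0.76, 0.65, -0.001]
contact_force: [-0.2, 0.2, -3.3]
gripper_width: 0.516
grasp_force: 63.6
```

Call:
move_arm --targets '[[[0,0,0,0.015,0],[0,0,0,0.01,0],[0,0,0,0,0],[0,0,0,0,0]]]'

```text
time: 20.83
tool_pos: [0.6043, 0.0309, 0.0832]
tool_rot: [-0.001, 0.76, 0.65, -0.001]
contact_force: [-0.4, -0.9, -4.6]
gripper_width: 0.518
grasp_force: 63.6
```

Call:
move_arm --targets '[[[0,0,0,0.02,0],[0,0,0,0.015,0],[0,0,0,0.007,0],[0,0,0,0,0],[0,0,0,0,0]]]'

```text
time: 21.25
tool_pos: [0.6045, 0.0308, 0.0582]
tool_rot: [-0.0, 0.76, 0.65, -0.0]
contact_force: [0.5, -0.0, -3.2]
gripper_width: 0.518
grasp_force: 63.6
```

Call:
move_arm --targets '[[[0,0,0,0.003,0],[0,0,0,0,0],[0,0,0,0,0]]]'

```text
time: 21.5
tool_pos: [0.605, 0.0308, 0.0574]
tool_rot: [0.0, 0.76, 0.65, 0.0]
contact_force: [0.3, 0.0, -4.5]
gripper_width: 0.513
grasp_force: 63.6
```

Call:
move_arm --targets '[[[0,0,0,0.005,0],[0,0,0,0,0],[70,0,0,0,0],[70,0,0,0,0],[70,0,0,0,0]]]'

```text
time: 21.92
tool_pos: [0.6058, 0.0307, 0.0553]
tool_rot: [0.001, 0.76, 0.65, 0.001]
contact_force: [0.9, -0.1, 0.2]
gripper_width: 0.702
grasp_force: 0.0
```

Call:
move_arm --targets '[[[70,0,0,0,0],[70,0,0,-0.03,0],[70,0,0,-0.065,0],[70,0,0,-0.065,0],[80,0,0,-0.065,0]]]'

```text
time: 22.33
tool_pos: [0.6044, 0.0308, 0.1906]
tool_rot: [-0.0, 0.76, 0.65, -0.0]
contact_force: [0.9, -0.7, -0.1]
gripper_width: 0.797
grasp_force: 0.0
```

Call:
move_arm --targets '[[[80,0,0,-0.065,0],[80,0,0,-0.06,0],[80,0,0,0,0]]]'

```text
time: 22.58
tool_pos: [0.6088, 0.0306, 0.2755]
tool_rot: [0.006, 0.76, 0.65, 0.006]
contact_force: [1.4, 0.0, 1.4]
gripper_width: 0.799
grasp_force: 0.0
```

```bash
python3 -c "
from h import *
plan(.47,-.24,.315)"
```

```text
at [0.6088 0.0306 0.2755] yaw 81.06 shift total [-0.4815 -0.1584 -0.0658] rows 8 [-0.0602 -0.0198 -0.0082]
```

Call:
move_arm --targets '[[[80,-0.06,-0.018,-0.008,0],[80,-0.06,-0.018,-0.008,0],[80,-0.06,-0.018,-0.008,0],[80,-0.06,-0.018,-0.008,0],[80,-0.06,-0.018,-0.008,0]]]'

```text
time: 23.0
tool_pos: [0.5226, -0.1398, 0.2887]
tool_rot: [0.001, 0.76, 0.65, 0.0]
contact_force: [0.5, -0.5, -0.2]
gripper_width: 0.8
grasp_force: 0.0
```

Call:
move_arm --targets '[[[80,-0.06,-0.018,-0.008,0],[80,-0.06,-0.018,-0.008,0],[80,-0.06,-0.018,-0.008,0],[80,0,0,0,0],[80,0,0,0,0]]]'

```text
time: 23.42
tool_pos: [0.4741, -0.2419, 0.3032]
tool_rot: [0.001, 0.761, 0.648, 0.0]
contact_force: [0.0, -0.6, 0.0]
gripper_width: 0.8
grasp_force: 0.0
```

Call:
move_arm --targets '[[[80,0,0,0,0],[80,0,0,0,0]]]'

```text
time: 23.58
tool_pos: [0.475, -0.2393, 0.3023]
tool_rot: [-0.0, 0.76, 0.65, 0.0]
contact_force: [-0.6, -0.8, 0.6]
gripper_width: 0.803
grasp_force: 0.0
```

```bash
python3 -c "
from h import *
c,im=snap('wrist','w8.png'); print(state()['tool_pos'],yaw()); r=plates(c,im)
ct,it=snap('top','t8.png')
x,y,a=min(r,key=lambda q:-q[0]); plan(x+.002,y+.001,.10,a+90)"
```

```text
[ 0.47510131 -0.23914357  0.30220796] 81.15681972402123
plate [ 0.5208 -0.2708  0.0448  0.1102 10.7598] pix [363. 169.] holes mid [ 0.5208 -0.2706] 0.0801
plate [ 0.4246 -0.1183  0.0974  0.0441 -5.2051] pix [258.  46.] holes mid 1 
at [ 0.4751 -0.2391  0.3022] yaw 81.17 shift total [-0.0384  0.0864  0.337 ] rows 6 [-0.0064  0.0144  0.0562]
turn units -3.265 n 4
```

View pics/w8.png

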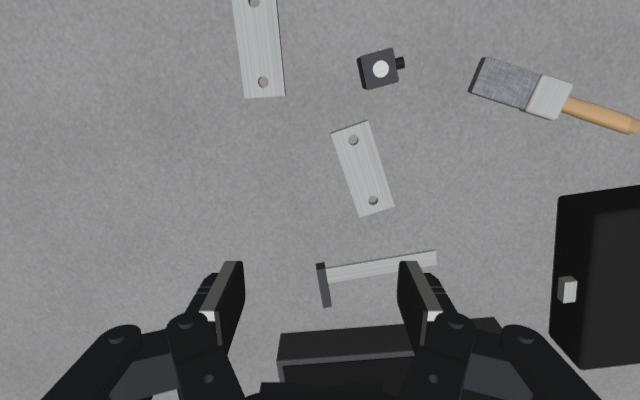

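```bash
python3 -c "
from h import *
plan(.5222,-.2692,.10,100.75)"
```

```text
at [ 0.4751 -0.2391  0.3022] yaw 81.17 shift total [-0.0376  0.0852  0.337 ] rows 6 [-0.0063  0.0142  0.0562]
turn units -3.263 n 4
```

Call:
move_arm --targets '[[[80,-0.0064,0.0144,0.056,0],[80,-0.0064,0.0144,0.056,0],[80,-0.0064,0.0144,0.056,0],[80,-0.0064,0.0144,0.056,0],[80,-0.0064,0.0144,0.056,0]]]'

```text
time: 24.1
tool_pos: [0.5152, -0.2649, 0.133]
tool_rot: [0.0, 0.759, 0.651, 0.0]
contact_force: [-0.1, -0.2, 0.5]
gripper_width: 0.8
grasp_force: 0.0
```

Call:
move_arm --targets '[[[80,-0.0064,0.0144,0.056,0],[80,0,0,0,-0.82],[80,0,0,0,-0.82],[80,0,0,0,-0.82],[80,0,0,0,-0.8]]]'

```text
time: 24.52
tool_pos: [0.5227, -0.2698, 0.1001]
tool_rot: [-0.001, 0.636, 0.771, -0.0]
contact_force: [0.4, -0.2, -0.0]
gripper_width: 0.8
grasp_force: 0.0
```

Call:
move_arm --targets '[[[80,0,0,0,0],[80,0,0,0,0],[80,0,0,0,0]]]'

```text
time: 24.77
tool_pos: [0.5226, -0.2705, 0.1009]
tool_rot: [-0.0, 0.639, 0.769, 0.0]
contact_force: [0.4, 0.3, 0.4]
gripper_width: 0.8
grasp_force: 0.0
```

```bash
python3 -c "
from h import *
plan(.5222,-.2692,.031,100.75)"
```

```text
at [ 0.5226 -0.2705  0.1009] yaw 100.57 shift total [ 0.0022 -0.0003  0.1165] rows 2 [ 0.0011 -0.0001  0.0583]
turn units -0.03 n 1
```

Call:
move_arm --targets '[[[80,0.002,0,0.04,-0.03],[80,0,0,0.04,0],[80,0,0,0.034,0],[80,0,0,0,0],[80,0,0,0,0]]]'

```text
time: 25.18
tool_pos: [0.5212, -0.2691, 0.0314]
tool_rot: [-0.002, 0.638, 0.77, -0.0]
contact_force: [-0.3, 0.0, 0.5]
gripper_width: 0.801
grasp_force: 0.0
```

Call:
move_arm --targets '[[[80,0,0,0,0],[80,0,0,0,0],[80,0,0,0,0]]]'

```text
time: 25.43
tool_pos: [0.5232, -0.2707, 0.0345]
tool_rot: [0.002, 0.638, 0.77, 0.0]
contact_force: [0.8, 0.4, 0.7]
gripper_width: 0.797
grasp_force: 0.0
```

```bash
python3 -c "
from h import *
plan(.5222,-.2692,.0235,100.75)"
```

```text
at [ 0.5232 -0.2707  0.0345] yaw 100.78 shift total [ 0.0027 -0.0012  0.0183] rows 1 [ 0.0027 -0.0012  0.0183]
turn units 0.005 n 1
```

Call:
move_arm --targets '[[[80,0.0015,-0.001,0.009,0],[80,0,0,0.008,0],[80,0,0,0,0],[80,0,0,0,0],[80,0,0,0,0]]]'

```text
time: 25.85
tool_pos: [0.5211, -0.269, 0.0221]
tool_rot: [-0.0, 0.637, 0.77, -0.0]
contact_force: [-1.0, -0.1, -0.4]
gripper_width: 0.799
grasp_force: 0.0
```

Call:
move_arm --targets '[[[80,0,0,0,0],[80,0,0,0,0],[80,0,0,0,0],[80,0,0,0,0],[80,0,0,0,0]]]'

```text
time: 26.27
tool_pos: [0.5214, -0.2692, 0.0224]
tool_rot: [0.0, 0.637, 0.77, 0.0]
contact_force: [0.2, -1.6, -0.4]
gripper_width: 0.8
grasp_force: 0.0
```

```bash
python3 -c "
from h import *
plan(.5222,-.2692,.0235,100.75); print(state()['contact_force'])"
```

```text
at [ 0.5214 -0.2692  0.0224] yaw 100.79 shift total [-0.0003  0.0014 -0.0019] rows 1 [-0.0003  0.0014 -0.0019]
turn units 0.007 n 1
[ 0.1755393  -1.55025672 -0.43622684]
```

Raise 1 mm, close, lift.

Call:
move_arm --targets '[[[70,0,0.001,-0.002,0],[50,0,0,0,0],[30,0,0,0,0],[0,0,0,0,0],[0,0,0,0,0]]]'

```text
time: 26.68
tool_pos: [0.5224, -0.2693, 0.0242]
tool_rot: [0.001, 0.637, 0.77, 0.0]
contact_force: [-0.5, -0.2, 4.2]
gripper_width: 0.517
grasp_force: 62.7
```

Call:
move_arm --targets '[[[0,0,0,0,0],[0,0,0,0,0],[0,0,0,0,0]]]'

```text
time: 26.93
tool_pos: [0.5224, -0.2693, 0.0242]
tool_rot: [0.001, 0.637, 0.77, 0.0]
contact_force: [0.3, 0.4, 5.8]
gripper_width: 0.514
grasp_force: 62.9
```

Call:
move_arm --targets '[[[0,0,0,-0.03,0],[0,0,0,-0.06,0],[0,0,0,-0.065,0],[0,0,0,-0.065,0],[0,0,0,0,0.9]]]'

```text
time: 27.35
tool_pos: [0.5251, -0.2713, 0.1635]
tool_rot: [0.006, 0.674, 0.739, 0.001]
contact_force: [2.8, -2.1, -2.4]
gripper_width: 0.516
grasp_force: 63.2
```

Call:
move_arm --targets '[[[0,0,0,0,0.9],[0,0,0,0,0.9],[0,0,0,0,0.58],[0,0,0,0,0],[0,0,0,0,0]]]'

```text
time: 27.77
tool_pos: [0.5207, -0.2683, 0.1533]
tool_rot: [-0.002, 0.759, 0.651, -0.001]
contact_force: [0.6, -0.2, -4.9]
gripper_width: 0.513
grasp_force: 63.1
```

```bash
python3 -c "
from h import *
s=state();print(s['contact_force'],s['gripper_width']);plan(.605,.0305,.16,81)"
```

```text
[ 0.5937218  -0.21373985 -4.90597178] 0.5128271146331809
at [ 0.5207 -0.2683  0.1533] yaw 81.21 shift total [ 0.5136  0.0627 -0.0112] rows 8 [ 0.0642  0.0078 -0.0014]
turn units 0.034 n 1
```

Call:
move_arm --targets '[[[0,0.064,0.008,0,0.03],[0,0.064,0.008,0,0],[0,0.064,0.008,0,0],[0,0.064,0.008,0,0],[0,0.064,0.008,0,0]]]'

```text
time: 28.18
tool_pos: [0.5753, -0.0814, 0.1544]
tool_rot: [-0.001, 0.76, 0.649, -0.0]
contact_force: [1.1, -0.7, -4.7]
gripper_width: 0.513
grasp_force: 63.1
```

Call:
move_arm --targets '[[[0,0.064,0.008,0,0],[0,0.064,0.008,0,0],[0,0.064,0.007,0,0],[0,0,0,0,0],[0,0,0,0,0]]]'

```text
time: 28.6
tool_pos: [0.6071, 0.0304, 0.1544]
tool_rot: [-0.001, 0.759, 0.651, -0.001]
contact_force: [-0.2, -0.2, -4.1]
gripper_width: 0.517
grasp_force: 63.1
```

Call:
move_arm --targets '[[[0,0,0,0.03,0],[0,0,0,0.015,0],[0,0,0,0,0],[0,0,0,0,0],[0,0,0,0,0]]]'

```text
time: 29.02
tool_pos: [0.6075, 0.0276, 0.1287]
tool_rot: [0.0, 0.761, 0.649, -0.0]
contact_force: [0.5, 0.3, -3.3]
gripper_width: 0.515
grasp_force: 63.1
```

```bash
python3 -c "
from h import *
s=state();print(s['contact_force'],s['gripper_width']);plan(.605,.0305,.118,81)"
```

```text
[ 0.53827706  0.31861666 -3.26894459] 0.5145258254321805
at [0.6075 0.0276 0.1287] yaw 80.88 shift total [ 0.0041 -0.0049  0.0178] rows 1 [ 0.0041 -0.0049  0.0178]
turn units -0.02 n 1
```

Call:
move_arm --targets '[[[0,0.004,-0.0045,0.01,-0.02],[0,0,0,0,0],[0,0,0,0,0],[0,0,0,0,0],[0,0,0,0,0]]]'

```text
time: 29.43
tool_pos: [0.6054, 0.0312, 0.1228]
tool_rot: [0.0, 0.76, 0.65, 0.0]
contact_force: [-0.4, 0.1, -5.0]
gripper_width: 0.519
grasp_force: 63.1
```

```bash
python3 -c "
from h import *
s=state();print(s['contact_force']);plan(.605,.0305,.1,81)"
```

```text
[-0.36127293  0.13976976 -4.99724075]
at [0.6054 0.0312 0.1228] yaw 81.06 shift total [-0.0013 -0.0005  0.0381] rows 1 [-0.0013 -0.0005  0.0381]
turn units 0.009 n 1
```

Call:
move_arm --targets '[[[0,-0.001,0,0.02,0],[0,0,0,0.02,0],[0,0,0,0,0],[0,0,0,0,0],[0,0,0,0,0]]]'

```text
time: 29.85
tool_pos: [0.6047, 0.0307, 0.0978]
tool_rot: [-0.001, 0.76, 0.65, -0.001]
contact_force: [-0.1, 0.3, -4.2]
gripper_width: 0.52
grasp_force: 63.1
```

Call:
move_arm --targets '[[[0,0,0,0.015,0],[0,0,0,0.012,0],[0,0,0,0,0],[0,0,0,0,0],[0,0,0,0,0]]]'

```text
time: 30.27
tool_pos: [0.6052, 0.0306, 0.0821]
tool_rot: [-0.0, 0.76, 0.65, -0.0]
contact_force: [-0.1, -0.2, -4.1]
gripper_width: 0.521
grasp_force: 63.1
```

Call:
move_arm --targets '[[[0,0,0,0.015,0],[0,0,0,0.011,0],[0,0,0,0,0],[0,0,0,0,0],[0,0,0,0,0]]]'

```text
time: 30.68
tool_pos: [0.6054, 0.0306, 0.0667]
tool_rot: [0.0, 0.76, 0.65, 0.0]
contact_force: [-0.0, -0.8, -4.8]
gripper_width: 0.518
grasp_force: 63.1
```

Call:
move_arm --targets '[[[70,0,0,0,0],[70,0,0,0,0],[70,0,0,0,0],[70,0,0,0,0],[70,0,0,-0.03,0]]]'

```text
time: 31.1
tool_pos: [0.6029, 0.0308, 0.0818]
tool_rot: [-0.002, 0.76, 0.65, -0.002]
contact_force: [-0.8, 0.1, -0.5]
gripper_width: 0.701
grasp_force: 0.0
```

Call:
move_arm --targets '[[[70,0,0,-0.06,0],[80,0,0,-0.065,0],[80,0,0,-0.065,0],[80,0,0,-0.065,0],[80,0,0,-0.065,0]]]'

```text
time: 31.52
tool_pos: [0.605, 0.0307, 0.2794]
tool_rot: [0.0, 0.76, 0.65, 0.001]
contact_force: [0.7, -0.4, 0.5]
gripper_width: 0.8
grasp_force: 0.0
```

```bash
python3 -c "
from h import *
plan(.47,-.20,.315)"
```

```text
at [0.605  0.0307 0.2794] yaw 81.05 shift total [-0.4147 -0.1625 -0.0594] rows 7 [-0.0592 -0.0232 -0.0085]
```

Call:
move_arm --targets '[[[80,-0.048,-0.0274,-0.008,0],[80,-0.048,-0.0274,-0.008,0],[80,-0.048,-0.0274,-0.008,0],[80,-0.048,-0.0274,-0.008,0],[80,-0.048,-0.0274,-0.008,0]]]'

```text
time: 31.93
tool_pos: [0.5006, -0.0997, 0.3017]
tool_rot: [0.001, 0.76, 0.65, 0.0]
contact_force: [0.8, -0.9, 0.5]
gripper_width: 0.805
grasp_force: 0.0
```

Call:
move_arm --targets '[[[80,-0.048,-0.0274,-0.008,0],[80,-0.048,-0.0274,-0.008,0],[80,0,0,0,0],[80,0,0,0,0],[80,0,0,0,0]]]'

```text
time: 32.35
tool_pos: [0.4602, -0.1506, 0.3107]
tool_rot: [0.0, 0.76, 0.65, 0.0]
contact_force: [-0.2, 0.6, 0.2]
gripper_width: 0.801
grasp_force: 0.0
```

Call:
move_arm --targets '[[[80,0,0,0,0],[80,0,0,0,0]]]'

```text
time: 32.52
tool_pos: [0.4605, -0.1498, 0.3101]
tool_rot: [-0.0, 0.76, 0.65, 0.0]
contact_force: [-0.2, 0.3, -0.1]
gripper_width: 0.801
grasp_force: 0.0
```

```bash
python3 -c "
from h import *
c,im=snap('wrist','w9.png'); print(state()['tool_pos'],yaw()); r=plates(c,im)
print(r)
if r: x,y,a=r[0]; plan(x+.0016,y+.0012,.10,a+90)"
```

```text
[ 0.46050993 -0.14979795  0.30998941] 81.15078501931134
plate [ 0.4253 -0.1117  0.1107  0.0437 -5.1904] pix [289. 118.] holes mid [ 0.4254 -0.1116] 0.0801
[(0.42525675892829895, -0.11170439422130585, -5.19036865234375)]
at [ 0.4605 -0.1498  0.31  ] yaw 81.15 shift total [ 0.0561 -0.0655  0.35  ] rows 6 [ 0.0093 -0.0109  0.0583]
turn units -0.61 n 1
```

View pics/w9.png

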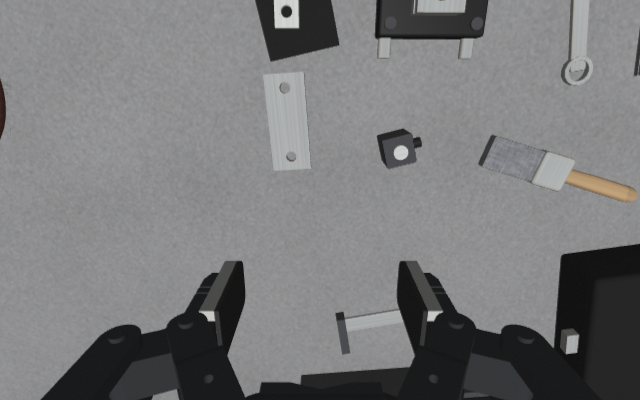

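One plate is left, at (289,120). The magbase, brush, wrench and square are all undisturbed.

Call:
move_arm --targets '[[[80,0.0093,-0.011,0.058,0],[80,0.0093,-0.011,0.058,0],[80,0.0093,-0.011,0.058,0],[80,0.0093,-0.011,0.058,0],[80,0.0093,-0.011,0.058,-0.61]]]'

```text
time: 32.98
tool_pos: [0.4317, -0.1169, 0.1347]
tool_rot: [0.0, 0.738, 0.675, 0.0]
contact_force: [-0.4, -0.1, 0.2]
gripper_width: 0.799
grasp_force: 0.0
```

Call:
move_arm --targets '[[[80,0.0093,-0.011,0.058,0],[80,0,0,0.035,0],[80,0,0,0.035,0],[80,0,0,0.03,0],[80,0,0,0,0]]]'

```text
time: 33.4
tool_pos: [0.4229, -0.1097, 0.0374]
tool_rot: [-0.004, 0.738, 0.674, -0.002]
contact_force: [-0.9, 0.3, -0.8]
gripper_width: 0.804
grasp_force: 0.0
```

Call:
move_arm --targets '[[[80,0,0,0,0],[80,0,0,0,0],[80,0,0,0,0],[80,0,0,0,0],[80,0,0,0,0]]]'

```text
time: 33.82
tool_pos: [0.4267, -0.1121, 0.0428]
tool_rot: [0.001, 0.739, 0.674, 0.0]
contact_force: [-0.0, -0.0, 0.7]
gripper_width: 0.799
grasp_force: 0.0
```

```bash
python3 -c "
from h import *
plan(.427,-.1103,.0238,84.8)"
```

```text
at [ 0.4267 -0.1121  0.0428] yaw 84.72 shift total [0.0031 0.0003 0.0316] rows 1 [0.0031 0.0003 0.0316]
turn units -0.014 n 1
```

Call:
move_arm --targets '[[[80,0.003,0,0.016,0],[80,0,0,0.015,0],[80,0,0,0,0],[80,0,0,0,0],[80,0,0,0,0]]]'

```text
time: 34.23
tool_pos: [0.4256, -0.1098, 0.0224]
tool_rot: [-0.0, 0.739, 0.674, -0.0]
contact_force: [0.7, -0.2, -0.6]
gripper_width: 0.801
grasp_force: 0.0
```

Call:
move_arm --targets '[[[80,0,0,0,0],[80,0,0,0,0],[80,0,0,0,0]]]'

```text
time: 34.48
tool_pos: [0.4262, -0.1101, 0.0232]
tool_rot: [0.0, 0.739, 0.674, 0.0]
contact_force: [0.7, 0.6, -1.0]
gripper_width: 0.801
grasp_force: 0.0
```

```bash
python3 -c "
from h import *
plan(.427,-.1103,.0238,84.8);print(state()['contact_force'])"
```

```text
at [ 0.4262 -0.1101  0.0232] yaw 84.71 shift total [-0.0002  0.0014 -0.001 ] rows 1 [-0.0002  0.0014 -0.001 ]
turn units -0.015 n 1
[ 0.70557443  0.58342018 -1.04020401]
```

Call:
move_arm --targets '[[[70,0,0.001,-0.001,0],[50,0,0,0,0],[30,0,0,0,0],[0,0,0,0,0],[0,0,0,0,0]]]'

```text
time: 34.9
tool_pos: [0.4272, -0.1103, 0.0243]
tool_rot: [0.001, 0.739, 0.674, 0.0]
contact_force: [-0.2, -0.5, 5.5]
gripper_width: 0.515
grasp_force: 62.3
```

Call:
move_arm --targets '[[[0,0,0,0,0],[0,0,0,0,0],[0,0,0,0,0]]]'

```text
time: 35.15
tool_pos: [0.4272, -0.1103, 0.0243]
tool_rot: [0.001, 0.739, 0.674, 0.0]
contact_force: [-0.2, -0.0, 5.4]
gripper_width: 0.52
grasp_force: 62.3
```

Call:
move_arm --targets '[[[0,0,0,-0.03,0],[0,0,0,-0.06,0],[0,0,0,-0.065,0],[0,0,0,-0.065,0],[0,0,0,0,0.62]]]'

```text
time: 35.57
tool_pos: [0.4304, -0.1117, 0.1634]
tool_rot: [0.006, 0.761, 0.649, 0.003]
contact_force: [1.3, -0.8, -2.6]
gripper_width: 0.513
grasp_force: 63.1
```

Call:
move_arm --targets '[[[0,0,0,0,0],[0,0,0,0,0],[0,0,0,0,0],[0,0,0,0,0]]]'

```text
time: 35.9
tool_pos: [0.425, -0.1093, 0.1528]
tool_rot: [-0.002, 0.76, 0.65, -0.001]
contact_force: [0.6, -0.4, -2.2]
gripper_width: 0.518
grasp_force: 63.0
```

```bash
python3 -c "
from h import *
s=state();print(s['contact_force'],s['gripper_width']);plan(.605,.0306,.16,81.05)"
```

```text
[ 0.61223382 -0.39321748 -2.17216413] 0.5178182241442439
at [ 0.425  -0.1093  0.1528] yaw 81.04 shift total [ 0.2771  0.26   -0.012 ] rows 6 [ 0.0462  0.0433 -0.002 ]
turn units -0.002 n 1
```

Call:
move_arm --targets '[[[0,0.046,0.043,0,0],[0,0.046,0.043,0,0],[0,0.046,0.043,0,0],[0,0.046,0.043,0,0],[0,0.046,0.043,0,0]]]'

```text
time: 36.32
tool_pos: [0.5758, 0.0075, 0.1532]
tool_rot: [-0.001, 0.76, 0.65, -0.001]
contact_force: [0.6, -0.8, -3.0]
gripper_width: 0.518
grasp_force: 63.2
```

Call:
move_arm --targets '[[[0,0.046,0.043,0,0],[0,0,0,0.02,0],[0,0,0,0.02,0],[0,0,0,0,0],[0,0,0,0,0]]]'

```text
time: 36.73
tool_pos: [0.6028, 0.0289, 0.1284]
tool_rot: [-0.002, 0.761, 0.649, -0.002]
contact_force: [-0.4, -0.3, -3.4]
gripper_width: 0.514
grasp_force: 63.2
```

Call:
move_arm --targets '[[[0,0,0,0,0],[0,0,0,0,0],[0,0,0,0,0]]]'

```text
time: 36.98
tool_pos: [0.6054, 0.0287, 0.1324]
tool_rot: [0.001, 0.761, 0.649, 0.001]
contact_force: [0.4, 0.4, -3.5]
gripper_width: 0.519
grasp_force: 63.3
```

```bash
python3 -c "
from h import *
s=state();print(s['contact_force'],s['gripper_width']);plan(.605,.0306,.122,81.05)"
```

```text
[ 0.38103069  0.36861609 -3.47829859] 0.5191944118857452
at [0.6054 0.0287 0.1324] yaw 80.94 shift total [ 0.0031 -0.0012  0.0174] rows 1 [ 0.0031 -0.0012  0.0174]
turn units -0.019 n 1
```

Call:
move_arm --targets '[[[0,0.003,0,0.016,-0.01],[0,0,0,0,0],[0,0,0,0,0],[0,0,0,0,0],[0,0,0,0,0]]]'

```text
time: 37.4
tool_pos: [0.6057, 0.0311, 0.122]
tool_rot: [0.0, 0.76, 0.65, 0.0]
contact_force: [0.1, 0.3, -3.7]
gripper_width: 0.518
grasp_force: 63.2
```

Call:
move_arm --targets '[[[0,0,0,0.02,0],[0,0,0,0.015,0],[0,0,0,0,0],[0,0,0,0,0],[0,0,0,0,0]]]'

```text
time: 37.82
tool_pos: [0.6054, 0.0311, 0.1004]
tool_rot: [-0.0, 0.76, 0.65, -0.0]
contact_force: [-0.2, -0.8, -2.7]
gripper_width: 0.511
grasp_force: 63.3
```

```bash
python3 -c "
from h import *
s=state();print(s['contact_force'],s['ft_torque']);plan(.605,.0306,.0755,81.05)"
```

```text
[-0.21355244 -0.78396234 -2.66289781] [-0.00865478 -0.01652296 -0.00564968]
at [0.6054 0.0311 0.1004] yaw 81.05 shift total [-0.0009 -0.0005  0.0415] rows 1 [-0.0009 -0.0005  0.0415]
turn units 0.0 n 1
```

Rest height should be about 0.0743; lower to about 0.077, then release.

Call:
move_arm --targets '[[[0,-0.0005,0,0.015,0],[0,0,0,0.014,0],[0,0,0,0.01,0],[0,0,0,0,0],[0,0,0,0,0]]]'

```text
time: 38.23
tool_pos: [0.6054, 0.0308, 0.0767]
tool_rot: [-0.0, 0.76, 0.65, -0.0]
contact_force: [0.9, 0.7, -3.9]
gripper_width: 0.516
grasp_force: 63.2
```

Call:
move_arm --targets '[[[0,0,0,0.001,0],[0,0,0,0,0],[0,0,0,0,0]]]'

```text
time: 38.48
tool_pos: [0.6057, 0.0308, 0.0772]
tool_rot: [0.0, 0.76, 0.65, 0.0]
contact_force: [-1.5, 0.1, -5.7]
gripper_width: 0.517
grasp_force: 63.3
```

Call:
move_arm --targets '[[[70,0,0,0,0],[70,0,0,0,0],[70,0,0,0,0],[70,0,0,0,0],[70,0,0,-0.03,0]]]'

```text
time: 38.9
tool_pos: [0.6034, 0.0309, 0.0918]
tool_rot: [-0.002, 0.76, 0.65, -0.002]
contact_force: [-0.5, 0.4, -0.5]
gripper_width: 0.701
grasp_force: 0.0
```

Call:
move_arm --targets '[[[70,0,0,-0.06,0],[80,0,0,-0.065,0],[80,0,0,-0.065,0],[80,0,0,-0.065,0],[80,0,0,-0.065,0]]]'

```text
time: 39.32
tool_pos: [0.6055, 0.0308, 0.2895]
tool_rot: [0.0, 0.76, 0.65, 0.001]
contact_force: [0.4, 0.2, -0.8]
gripper_width: 0.803
grasp_force: 0.0
```

```bash
python3 -c "
from h import *
plan(.46,-.03,.26)"
```

```text
at [0.6055 0.0308 0.2895] yaw 81.05 shift total [-0.1378 -0.2238  0.0492] rows 4 [-0.0345 -0.0559  0.0123]
```

```bash
python3 -c "
from h import *
plan(.4538,.0449,.11,81.05)
c,im=snap('top','t10.png'); g=im.min(2); 
print('stack',rect(c,g>150,.06,(290,165,345,215),2)); print('keeper',rect(c,g>150,.011,(285,236,338,268),2))"
```

```text
at [0.6055 0.0308 0.2895] yaw 81.05 shift total [-0.0161 -0.2534  0.2992] rows 6 [-0.0027 -0.0422  0.0499]
turn units 0.001 n 1
stack (array([0.597 , 0.0117, 0.0328, 0.038 ]), -89.23)
keeper (array([ 0.4132, -0.0344,  0.0026,  0.0078]), 0.93)
```

Call:
move_arm --targets '[[[50,-0.0027,-0.06,0.01,0],[50,-0.0027,-0.06,0.01,0],[50,-0.0027,-0.06,0.01,0],[50,-0.0027,-0.06,0.01,0],[50,-0.0027,-0.0134,0.06,0]]]'

```text
time: 39.78
tool_pos: [0.4546, 0.0469, 0.2335]
tool_rot: [0.005, 0.76, 0.65, 0.005]
contact_force: [1.7, -0.9, 0.0]
gripper_width: 0.495
grasp_force: 0.0
```

Call:
move_arm --targets '[[[50,-0.0026,0,0.065,0],[50,0,0,0.065,0],[50,0,0,0.065,0],[50,0,0,0,0],[50,0,0,0,0]]]'

```text
time: 40.2
tool_pos: [0.4524, 0.045, 0.1084]
tool_rot: [-0.002, 0.76, 0.65, -0.002]
contact_force: [0.9, -1.0, 1.1]
gripper_width: 0.5
grasp_force: 0.0
```

Call:
move_arm --targets '[[[50,0,0,0,0],[50,0,0,0,0],[50,0,0,0,0],[50,0,0,0,0]]]'

```text
time: 40.53
tool_pos: [0.4556, 0.0448, 0.1123]
tool_rot: [0.001, 0.76, 0.65, 0.002]
contact_force: [0.1, -0.1, 0.1]
gripper_width: 0.497
grasp_force: 0.0
```

```bash
python3 -c "
from h import *
plan(.4538,.0449,.0408,81.05)"
```

```text
at [0.4556 0.0448 0.1123] yaw 81.06 shift total [-0.0003 -0.0029  0.1192] rows 2 [-0.0001 -0.0015  0.0596]
turn units 0.001 n 1
```

Call:
move_arm --targets '[[[50,0,-0.001,0.04,0],[50,0,-0.001,0.04,0],[50,0,0,0.036,0],[50,0,0,0,0],[50,0,0,0,0]]]'

```text
time: 40.95
tool_pos: [0.4523, 0.0451, 0.0402]
tool_rot: [-0.001, 0.76, 0.65, -0.001]
contact_force: [-0.6, -0.2, 0.5]
gripper_width: 0.502
grasp_force: 0.0
```

Call:
move_arm --targets '[[[50,0,0,0,0],[50,0,0,0,0],[50,0,0,0,0]]]'

```text
time: 41.2
tool_pos: [0.4542, 0.045, 0.0422]
tool_rot: [0.001, 0.76, 0.65, 0.001]
contact_force: [-1.0, 0.2, 0.4]
gripper_width: 0.502
grasp_force: 0.0
```

```bash
python3 -c "
from h import *
plan(.4538,.0449,.0408,81.05);print(state()['contact_force'])"
```

```text
at [0.4542 0.045  0.0422] yaw 81.06 shift total [-0.0003 -0.0006  0.0023] rows 1 [-0.0003 -0.0006  0.0023]
turn units 0.001 n 1
[-1.02898669  0.16593136  0.44326129]
```

Call:
move_arm --targets '[[[50,0,0,0.001,0],[30,0,0,0,0],[0,0,0,0,0],[0,0,0,0,0],[0,0,0,0,0]]]'

```text
time: 41.62
tool_pos: [0.4531, 0.0451, 0.0402]
tool_rot: [0.0, 0.76, 0.65, 0.0]
contact_force: [0.2, -0.4, 2.9]
gripper_width: 0.149
grasp_force: 60.2
```

Call:
move_arm --targets '[[[0,0,0,0,0],[0,0,0,0,0],[0,0,0,0,0]]]'

```text
time: 41.87
tool_pos: [0.4531, 0.045, 0.0402]
tool_rot: [0.0, 0.76, 0.65, 0.0]
contact_force: [-0.2, -0.0, 4.3]
gripper_width: 0.147
grasp_force: 60.3
```

Call:
move_arm --targets '[[[0,0,0,-0.03,0],[0,0,0,-0.06,0],[0,0,0,-0.065,0],[0,0,0,-0.06,0],[0,0,0,0,0]]]'

```text
time: 42.28
tool_pos: [0.4568, 0.0449, 0.1765]
tool_rot: [0.005, 0.76, 0.65, 0.005]
contact_force: [0.2, 0.7, 0.0]
gripper_width: 0.154
grasp_force: 59.7
```

```bash
python3 -c "
from h import *
s=state();print(s['contact_force'],s['gripper_width']);plan(.605,.0299,.165,81.05)"
```

```text
[0.21021541 0.67512283 0.03006413] 0.15422984436806456
at [0.4568 0.0449 0.1765] yaw 81.06 shift total [0.0137 0.2478 0.0192] rows 4 [0.0034 0.062  0.0048]
turn units 0.002 n 1
```

Call:
move_arm --targets '[[[0,0.0034,0.062,0,0],[0,0.0034,0.062,0,0],[0,0.0034,0.062,0,0],[0,0.0034,0.062,0,0],[0,0,0,0.03,0]]]'

```text
time: 42.7
tool_pos: [0.608, 0.0288, 0.1531]
tool_rot: [0.003, 0.76, 0.649, 0.003]
contact_force: [-0.7, -0.3, 0.3]
gripper_width: 0.15
grasp_force: 59.7
```

Call:
move_arm --targets '[[[0,0,0,0.01,0],[0,0,0,0,0],[0,0,0,0,0],[0,0,0,0,0],[0,0,0,0,0]]]'

```text
time: 43.12
tool_pos: [0.6006, 0.0302, 0.1456]
tool_rot: [0.0, 0.76, 0.65, 0.0]
contact_force: [0.7, -0.1, -2.3]
gripper_width: 0.153
grasp_force: 59.7
```

```bash
python3 -c "
from h import *
s=state();print(s['contact_force'],s['gripper_width']);plan(.605,.0299,.132,81.05)"
```

```text
[ 0.72474533 -0.14787944 -2.29395683] 0.15309632580554433
at [0.6006 0.0302 0.1456] yaw 81.07 shift total [0.0007 0.0073 0.0226] rows 1 [0.0007 0.0073 0.0226]
turn units 0.003 n 1
```

Call:
move_arm --targets '[[[0,0,0.007,0.015,0],[0,0,0,0,0],[0,0,0,0,0],[0,0,0,0,0],[0,0,0,0,0]]]'

```text
time: 43.53
tool_pos: [0.6052, 0.0293, 0.1358]
tool_rot: [0.0, 0.76, 0.65, 0.0]
contact_force: [-0.7, 0.4, -1.8]
gripper_width: 0.148
grasp_force: 59.7
```

```bash
python3 -c "
from h import *
s=state();print(s['contact_force'],s['gripper_width']);plan(.605,.0299,.115,81.05)"
```

```text
[-0.72368539  0.37770176 -1.82663931] 0.1475218597140579
at [0.6052 0.0293 0.1358] yaw 81.05 shift total [ 0.0009 -0.0004  0.0347] rows 1 [ 0.0009 -0.0004  0.0347]
turn units 0.0 n 1
```

Call:
move_arm --targets '[[[0,0.001,0,0.015,0],[0,0,0,0.015,0],[0,0,0,0,0],[0,0,0,0,0],[0,0,0,0,0]]]'

```text
time: 43.95
tool_pos: [0.605, 0.0299, 0.1172]
tool_rot: [-0.0, 0.76, 0.65, -0.0]
contact_force: [0.4, -0.1, -2.1]
gripper_width: 0.147
grasp_force: 59.7
```

Call:
move_arm --targets '[[[0,0,0,0.012,0],[0,0,0,0.01,0],[0,0,0,0,0],[0,0,0,0,0],[0,0,0,0,0]]]'

```text
time: 44.37
tool_pos: [0.6053, 0.0299, 0.1044]
tool_rot: [0.0, 0.76, 0.65, 0.0]
contact_force: [0.2, 0.5, -1.5]
gripper_width: 0.15
grasp_force: 59.7
```

Threaded without contact; rest height is about 0.0974.

Call:
move_arm --targets '[[[0,0,0,0.006,0],[0,0,0,0.004,0],[0,0,0,0,0],[0,0,0,0,0],[0,0,0,0,0]]]'

```text
time: 44.78
tool_pos: [0.6054, 0.0299, 0.0986]
tool_rot: [0.0, 0.76, 0.65, 0.0]
contact_force: [0.7, -0.0, -1.7]
gripper_width: 0.15
grasp_force: 59.7
```

Call:
move_arm --targets '[[[40,0,0,0,0],[40,0,0,0,0],[40,0,0,0,0],[40,0,0,0,0],[40,0,0,-0.03,0]]]'

```text
time: 45.2
tool_pos: [0.6027, 0.0301, 0.1128]
tool_rot: [-0.003, 0.76, 0.65, -0.003]
contact_force: [-1.4, -0.3, -1.0]
gripper_width: 0.402
grasp_force: 0.0
```

Call:
move_arm --targets '[[[40,0,0,-0.06,0],[40,0,0,-0.065,0],[40,0,0,-0.065,0],[40,-0.04,0,-0.05,0],[40,-0.06,0,0,0]]]'

```text
time: 45.62
tool_pos: [0.5996, -0.0283, 0.2705]
tool_rot: [0.006, 0.759, 0.651, 0.005]
contact_force: [1.1, -1.3, 0.8]
gripper_width: 0.403
grasp_force: 0.0
```

Call:
move_arm --targets '[[[40,-0.03,0,0,0],[40,0,0,0,0],[40,0,0,0,0],[40,0,0,0,0]]]'

```text
time: 45.95
tool_pos: [0.593, -0.0466, 0.2601]
tool_rot: [-0.0, 0.76, 0.65, 0.0]
contact_force: [0.3, -0.7, 0.2]
gripper_width: 0.396
grasp_force: 0.0
```

Run:
```python
from h import *
c,im=snap('wrist','w11.png'); g=im[:,:,::-1].max(2)
print(state()['tool_pos'],state()['contact_force'])
t,ti=snap('top','t11.png'); s,si=snap('scene','s11.png')
u,v=map(int,proj(c,[.605,.03,.068])); print(u,v)
w=cv2.resize(im,(480,300))[:,:,::-1]; x=cv2.resize(ti[205:295,135:225],(300,300))[:,:,::-1]
a,b=map(int,proj(s,[.605,.03,.06])); y=cv2.resize(si[b-37:b+38,a-50:a+50],(400,300),interpolation=cv2.INTER_CUBIC)[:,:,::-1]
z=np.zeros((300,380,3),np.uint8)
cv2.imwrite('pics/fin.png',np.vstack([np.hstack([w,x]),np.hstack([y,z])]))
```

```text
[ 0.59297116 -0.04626987  0.25996831] [-0.215363    0.29737551  0.12470997]
322 84
```

View pics/fin.png

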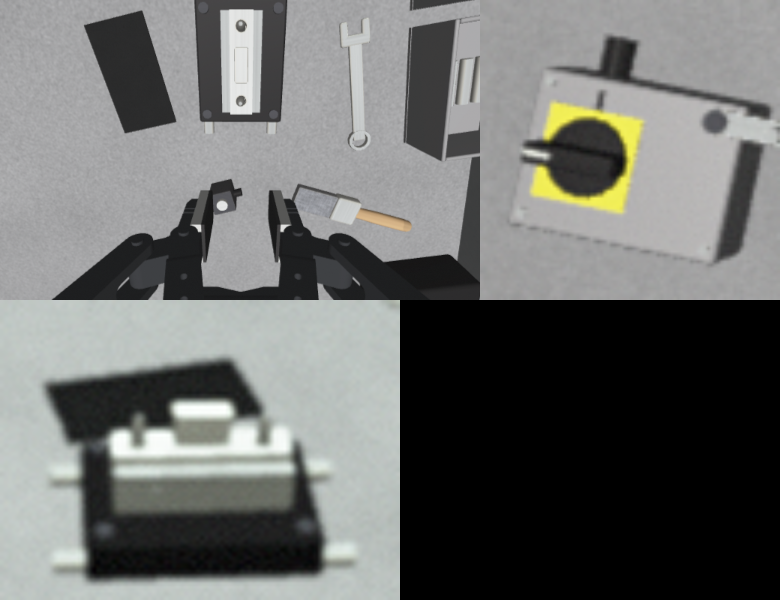

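The final views show the plate stack flat on the deck with the keeper on top, grip block up and both pins through it. The handle is off, the hasp is out, and the arm is clear.

```bash
python3 -c "
from plant import job
print(job.job_done())"
```

```text
the job is handed in; nothing more can be done
None
```

I turned the isolator off, swung the hasp out, threaded all three plates over the pins and put the keeper bar back on top, grip block up. The job is handed in; the hand-in gave no verdict, but the last camera views showed everything in place.

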